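Pack the laundry cupboard's pull-out tray

ROBOT

A 6-joint arm with a two-finger parallel gripper is mounted at the origin on the work surface. World frame = base frame: x ahead of the robot, y to its left, z up, the work surface at z = 0. Lengths are in m, angles in rad, forces in N, time in s.
With the tool pointing down it reaches from about 0.25 to 0.775 m from the base axis. Payload 4 kg.
Tool frame: the origin (TCP) lies on the centre line of the jaws, within the pads' length; the fingertips stand robot.tips_ahead ahead of it and the grasp point (between the pads) lies 8 mm behind it (robot.tips_ahead is the distance from the TCP to the fingertips, in m); z points along the fingers, y is the line along which they close (so a half turn about z gives the same grasp; the last joint's range is limited). The gripper opens to 94 mm and grips with 3 to 60 N. Pads are 16 mm wide; open, the fingers measure 119 mm over their backs; the gripper's body (75 mm by 177 mm) begins 78 mm behind the grasp point.
Start: joints at [-1.219, 0.087, 1.371, -0, 1.684, -0.103], TCP at [0.242, -0.494, 0.217] pointing down, gripper open.
Joint ranges: [-3.1, 3.1], [-0.76, 2.03], [0.27, 2.55], [-1.08, 4.22], [0.17, 2.65], [-2.57, 2.57]. Speed limits (rad/s): [2.79, 2.79, 3.14, 3.14, 3.14, 3.14].

INTERFACE

Orientations are given as [roll, pitch, yaw] about the fixed x, y, z axes, in that order (R = Rz(yaw) Ry(pitch) Rx(roll)).
In Python, from bench import robot, snapshot, close_job, spotter gives the robot as it stands. The module is installed in compiled form; this text tells all that it offers.
- The arm moves only by the tool servo_tool, never from a script. Its argument "commands" is one flat list of numbers, 7 for each row, row after row: the shift along the tool's x, y, z in m, then the turn, a rotation vector about the tool's x, y, z in degrees, then the finger opening in m, from 0 to 0.094. In form: [x, y, z, ax, ay, az, grip, x, y, z, ax, ay, az, grip, ...]. A call has 1 to 10 rows; each row is the pose to reach, as a shift and turn from the pose commanded when the call began, along the tool's axes at that moment; what a row does not reach only later rows make up. A row lasts 1/8 s, in which the tool goes at most 62.5 mm and 10.7 degrees, less where a joint would pass 70% of its speed; a pose out of reach is approached as far as the arm can. A call with a gripper value outside its range is refused whole. The fingers move at their own pace and stop on an object; the grip force is fixed at half the most. Time passes only in rows, so rows that repeat a pose let the fingers close. It gives the time, the measured TCP pose, the force, the opening and the grip force at its end, in the units of the state.
- robot.get_obs(): the state, without advancing time (a new reading comes with each control period).
- snapshot(name): name is "scene" or "top" or "wrist"; returns a dict with "img" (400x640x3 uint8, blue, green, red), "camera_matrix" (3x3 intrinsics, pixels), "extrinsics" (4x4, takes a point from camera to world coordinates); the wrist camera has in their place "hand_eye" (4x4, takes a point from camera to tool coordinates, whose origin is the TCP and whose axes are the flange's). Camera axes: x right, y down, z forward; pixel columns grow to the right and rows downward; lengths in m; the calibration is good to about 2 mm. A picture is of the moment at which its call begins: read the wrist's pose just before it. There is no depth.
- close_job(): hands the job in; it is judged then, once.
Trained networks look in a picture, given as the dict that the camera call returned (one of the last four; its "shot" number tells which), for a name from the list of things; names that differ only in an ending like _2 or _b are one class to them, and where a whole thing is asked for, a point or a joint stands for the part that bears it (a point fixed in the world has none). Each returns a list of dicts, best first, with "conf" (0 to 1); they miss things now and then, are a little off and sometimes report something else, mostly with a low value. They report only what shows in the picture. A call takes as long as a camera call. They do not tell look-alikes from the thing itself.
- spotter.trace(name, picture): "region" (400x640 bool, what is visible of it) and "box" ([left, top, width, height] in pixels, round what is visible of it).
The state is a dict: "time": time; "joint_positions": joint angles; "qvel": joint speeds; "joint_torque": joint torques, N m; "tool_pos": TCP position; "ee_rot": TCP orientation; "wrist_force": force on the tool from outside, world axes, zero at the start; "wrist_torque": the same for the moment, N m; "width": finger opening in m; "finger_force": force on a finger pad.
Only numpy, scipy, OpenCV 4.12 (cv2) and the standard library are available. Lean on these libraries where they do the work, as an engineer would, in place of code of your own. Each camera call takes 0.05 s, during which the arm holds its last target. There are 200 camera calls.

TASK

Swing the little wooden cupboard's door wide open by its handle, pull the tray inside it all the way out, and pack every small container standing on the counter to the right of the cupboard (tub, jar, tin, carton, soap box, whichever are there) upright on the tray's floor in one row. Then push the tray fully home and shut the door, leaving the white beaker and all the other bathroom things standing where they are.

Things in the scene. Friction and masses are not known exactly. Their poses are not given: they have to be found in the camera images.
- cabinet: The small wooden counter-top cupboard, fixed to the counter, 170 deep (x) x 264 wide (y) x 150 high; origin at the centre of its underside; its x axis points from its front to its back, so the open front face is 85 in front of the origin, at x = -85 in its frame. The roof is solid, so the tray can only be loaded when pulled out.
- door (a joint): Door angle in rad: 0 shut, grows as it opens (clockwise from above), stops at 2.0; starts at 0 to 0.1 and stays where it is left (0.5 N at the handle). The hinge is at the front corner on the cupboard's +y side (left from the robot). A deep hollow door, 264 wide, its top 148 over the counter: shut, its outer face is 55 in front of the cupboard's face.
- door_hinge (a point): Point on the door's upright hinge line, 110 above the counter.
- door_handle (a point): Grip point on the door handle, 110 above the counter: an upright round steel bar, 12 in diameter, 45 in front of the door's outer face, 228 along the door from the hinge. Free from 80 above the counter up to its top end at 146, so it can be pinched from above, best with the fingers closing parallel to the door (they may turn about the bar); two brackets lower down (at 44 and 72).
- tray (a joint): How far the tray is pulled out, in m: 0 fully home, 0.15 fully out (towards the robot, along the cupboard's -x). Slides with about 1.2 N of friction and stays where it is left.
- tray_handle (a point): Grip point on the tray's handle, 108 above the counter: an upright round steel bar, 12 in diameter, 32 in front of the middle of the tray's front wall; free from 45 above the counter to its top end at 126. With the tray home it is 35 in front of the cupboard's face, inside the hollow door; it can be pinched from above once the door is open.
- tray_in (a point): Centre of the tray's inner floor, 19 above the counter; axes as the cupboard's (x to the back, y to the left). The grey tray is open on top, inside 70 in x by 222 in y, walls 5 thick rising 35 above its floor: it takes one row along y; any four containers fit with 14 or more to spare in all if the carton stands with its 40 side along the row.
- tub: White plastic tub with pale grey lid, round, 56 in diameter at the widest, 84 high. Part filled, its weight low down. Stands upright on the counter at the start; origin at the centre of its underside, z up. May be absent (None).
- jar: Amber glass jar, round, 52 in diameter, 92 high with its steel lid (lid 49 in diameter, top 22). Part filled, its weight low down. Stands upright on the counter at the start; origin at the centre of its underside, z up. May be absent (None).
- tin: Plain aluminium tin, cylinder 46 in diameter, 88 high. Part filled, its weight low down. Stands upright on the counter at the start; origin at the centre of its underside, z up. May be absent (None).
- carton: Brown cardboard carton, rigid, 58 (its x) x 40 (its y) x 95 high. Part filled, its weight low down. Stands upright on the counter at the start; origin at the centre of its underside, z up. May be absent (None).
- soapbox: White paper-covered soap box, rigid, 50 x 50 x 85 high, sides along its x and y. Part filled, its weight low down. Stands upright on the counter at the start; origin at the centre of its underside, z up. May be absent (None).
- beaker: White ceramic tooth beaker, open, 66 in diameter, 85 high: not to be packed, it stands among the containers and stays where it is. Origin at the centre of its underside.
- detergent: Big red detergent bottle, 92 in diameter, 210 high, behind the containers; leave it alone.
- softener: Blue softener bottle, 80 in diameter, 190 high, behind the containers; leave it alone.
- soapdish: White soap dish, 90 in diameter, 20 high; leave it alone.
- scrubber: Scrubbing brush lying on the counter near the robot; leave it alone.
- bowl: Blue bowl, 100 in diameter, 50 high, to the left of the cupboard; leave it alone.
Mind the look-alikes: they are no part of the job. What is shaped like the jar but purple or yellow is not meant. Of the things like the carton, leave any that is blue; of the rest the larger one is meant.

How it is judged:
By the outcome, as a careful person would: the job done as asked, in the order asked, and still so for the second after the job is handed in, with the robot touching nothing.
Of tub, jar, tin, carton, soapbox only 3 to 4 are there at a start; the rules pass over those that are not, and their reading is None.
At some moment in a run one of tub, jar, soapbox may be knocked a few centimetres aside while the robot is not near it.
It also fails if it takes over 210 s, if anything falls off the work surface, if the arm or the gripper's body presses on something with over 40 N, if the wrist force passes 120 N, or if a joint passes its speed limit or range.

## Working session

There is one attempt and no reset: what is moved stays moved. The work goes in short steps, Python scripts to look and compute and a tool call to move; the robot and the scene stay as the last step left them, time stands still between calls to the robot, and variables do not carry over. Pictures are saved under pics/ and viewed, at most 14 in all, crops included, and the job is handed in when it is done.

Besides the shell and the picture viewer there is one more tool, called after "Emit:" as name(argument=value, ...), one argument or row to a line, values as JSON. servo_tool: Moves the arm, as the interface text tells. Its arguments: {"type":"object","properties":{"commands":{"type":"array","items":{"type":"number"}}},"required":["commands"]}

```bash
mkdir -p pics; ls; python3 - <<'E'
from bench import robot, snapshot, spotter
import cv2, numpy as np
print(robot.get_obs(), robot.tips_ahead)
s=snapshot("scene"); cv2.imwrite("pics/s0.png",s["img"])
t=snapshot("top"); cv2.imwrite("pics/t0.png",t["img"])
print(s["camera_matrix"],s["extrinsics"],t["camera_matrix"],t["extrinsics"])
for n in "tub jar tin carton soapbox beaker detergent softener soapdish scrubber bowl cabinet door_handle".split():
  for nm,p in (("s",s),("t",t)):
    for d in spotter.trace(n,p): 
      if d["conf"]>.2: print(n,nm,round(d["conf"],2),d["box"])
E
```

```text
pics
{'time': 0.0, 'joint_positions': array([-1.21910296e+00,  8.79571116e-02,  1.37227328e+00, -2.46997064e-05,
        1.68359530e+00, -1.03080769e-01]), 'qvel': array([-0.00047031,  0.00040944, -0.00190977,  0.00125239,  0.00154044,
       -0.00034084]), 'joint_torque': array([ 2.62908788e-04, -3.40176344e+01, -3.02428079e+01,  7.18722981e-02,
        3.29795096e-02, -1.74282577e-04]), 'tool_pos': array([ 0.2414052 , -0.49359422,  0.21529336]), 'ee_rot': array([-3.13936894e+00, -2.05357098e-04,  4.54771158e-01]), 'wrist_force': array([ 0.61144432, -0.6135872 ,  0.1499668 ]), 'wrist_torque': array([ 0.0490771 , -0.00723247, -0.01366231]), 'finger_force': 0.0, 'width': 0.09389656700773884} 0.011
[[426.0182957    0.         325.15847931]
 [  0.         426.0182957  205.25717082]
 [  0.           0.           1.        ]] [[-0.66621998  0.60125643 -0.44118209  1.03001752]
 [ 0.74555919  0.55055626 -0.37553868  0.41287117]
 [ 0.01710052 -0.57911873 -0.81506384  1.02366001]
 [ 0.          0.          0.          1.        ]] [[478.1959689    0.         332.03342301]
 [  0.         478.1
[... 1233 characters left out ...]
.2, 34.0, 35.9]
softener s 0.82 [175.3, 148.4, 34.2, 58.6]
softener t 0.98 [416.4, 139.2, 29.1, 35.1]
softener t 0.54 [426.2, 247.6, 44.9, 46.0]
soapdish s 0.76 [187.8, 153.6, 19.4, 16.3]
soapdish s 0.74 [174.6, 150.5, 31.9, 59.1]
soapdish s 0.27 [194.6, 178.8, 42.6, 66.6]
soapdish t 0.92 [446.7, 163.7, 25.8, 26.2]
scrubber s 0.97 [254.1, 117.2, 56.0, 10.9]
bowl s 0.74 [404.3, 338.3, 45.7, 42.2]
bowl s 0.67 [267.2, 126.6, 20.4, 44.4]
bowl t 0.94 [187.1, 162.2, 32.2, 24.2]
cabinet s 0.8 [228.7, 204.9, 150.8, 157.3]
cabinet t 0.84 [250.5, 114.6, 92.5, 98.1]
door_handle s 0.83 [293.4, 203.9, 88.0, 105.8]
door_handle s 0.49 [241.7, 157.6, 18.8, 36.4]
door_handle t 0.66 [252.4, 165.4, 85.6, 46.5]
```

```bash
python3 - <<'E'
import cv2
t=cv2.imread("pics/t0.png"); s=cv2.imread("pics/s0.png")
cv2.imwrite("pics/t0c.png",cv2.resize(t[100:310,220:490],None,fx=2.85,fy=2.85,interpolation=cv2.INTER_CUBIC))
cv2.imwrite("pics/s0c.png",cv2.resize(s[100:330,170:400],None,fx=2.6,fy=2.6,interpolation=cv2.INTER_CUBIC))
E
```

```text
(no output)
```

View pics/t0c.png

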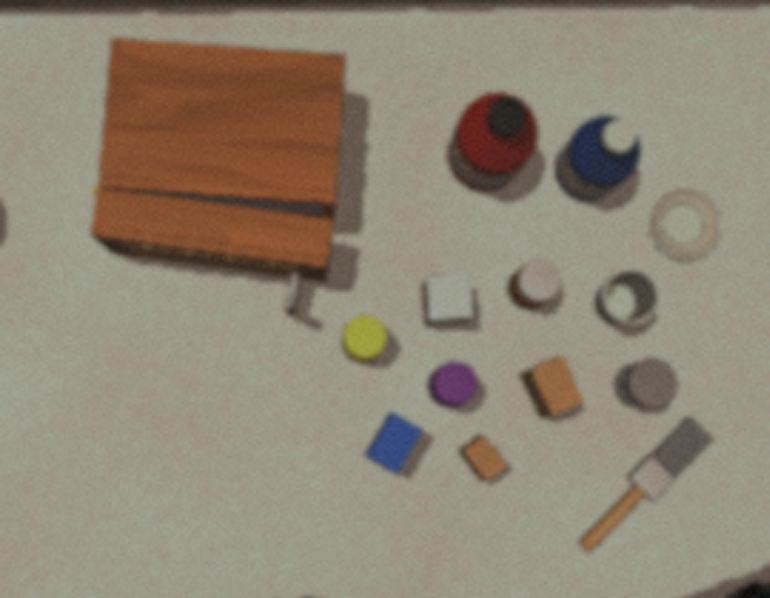

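View pics/s0c.png

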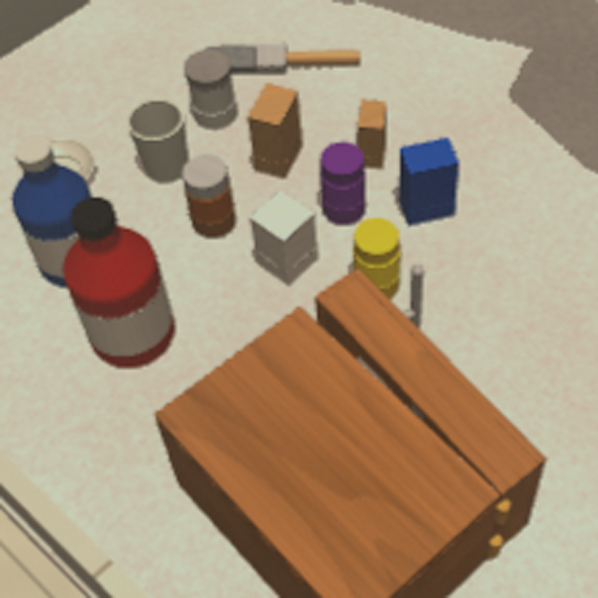

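The top crop shows the cupboard at the left, with its door ajar and its handle at (300,300). The containers to pack are:
- Soap box at (450,298).
- Amber jar with steel lid at (540,283).
- Larger brown carton at (555,387).
- Tub at (650,385).

The beaker is at (627,300) and there is no tin. These look-alikes stay where they are:
- Yellow jar (365,338) and purple jar (455,384), because of their colour.
- Blue carton (395,443), because of its colour.
- Small brown carton (485,458). It is the smaller of the two brown ones, so the larger at (555,387) is meant.

Both crops agree on this.

```bash
cat > h.py <<'E'
import numpy as np, cv2
from scipy.optimize import minimize
from scipy.spatial.transform import Rotation as Rn
from bench import robot, snapshot, spotter
def cyl(r,z0,z1,n=32):
    a=np.linspace(0,2*np.pi,n,endpoint=False); c=np.c_[r*np.cos(a),r*np.sin(a)]
    return np.r_[np.c_[c,0*a+z0],np.c_[c,0*a+z1]]
def box(x0,x1,y0,y1,z0,z1): return np.array([[x,y,z] for x in(x0,x1) for y in(y0,y1) for z in(z0,z1)],float)
M=dict(tub=[cyl(.028,0,.084)],jar=[cyl(.026,0,.07),cyl(.0245,.07,.092)],carton=[box(-.029,.029,-.02,.02,0,.095)],
 soapbox=[box(-.025,.025,-.025,.025,0,.085)],beaker=[cyl(.033,0,.085)],bowl=[cyl(.05,.03,.05),cyl(.03,0,.01)],
 cabinet=[box(-.085,.085,-.132,.132,0,.15)],softener=[cyl(.04,0,.13)],detergent=[cyl(.046,0,.14)])
def place(P,x,y,w): c,s=np.cos(w),np.sin(w); return P@np.array([[c,s,0],[-s,c,0],[0,0,1]])+[x,y,0]
def tool():
    o=robot.get_obs(); T=np.eye(4); T[:3,:3]=Rn.from_euler("xyz",o["ee_rot"]).as_matrix(); T[:3,3]=o["tool_pos"]; return T
def shoot(n):
    T=tool(); p=snapshot(n)
    p["T"]=p["extrinsics"] if "extrinsics" in p else T@p["hand_eye"]; return p
def proj(p,X):
    c=(np.atleast_2d(X)-p["T"][:3,3])@p["T"][:3,:3]; u=c@p["camera_matrix"].T; return u[:,:2]/u[:,2:]
def ray(p,uv,z):
    d=p["T"][:3,:3]@np.linalg.inv(p["camera_matrix"])@[uv[0],uv[1],1]; o=p["T"][:3,3]; return o+d*(z-o[2])/d[2]
S=3
def mask(p,parts):
    m=np.zeros((400*S,640*S),np.uint8)
    for q in parts:
        u=((proj(p,q)+.5)*S-.5)
        cv2.fillConvexPoly(m,cv2.convexHull(np.round(u*16).astype(np.int32)),255,cv2.LINE_AA,4)
    return cv2.resize(m,(640,400),interpolation=cv2.INTER_AREA)/255.
def find(p,name,uv,conf=.2,tol=18):
    "trace whose box centre is nearest uv"
    c=[d for d in spotter.trace(name,p) if d["conf"]>conf]
    c=[(np.hypot(*(np.array(d["box"][:2])+np.array(d["box"][2:])/2-uv)),d) for d in c]
    c=[k for k in c if k[0]<tol]
    return min(c,key=lambda k:k[0])[1]["region"] if c else None
def fit(views,parts_of,x0,step):
    "views: list of (picture, region); parts_of(x)->hull point sets. maximise mean IoU"
    def f(x):
        e=0
        for p,r in views:
            m=mask(p,parts_of(x)); e-=np.minimum(m,r).sum()/np.maximum(m,r).sum()
        return e/len(views)
    sim=np.array([x0]+[np.array(x0)+np.eye(len(x0))[i]*step[i] for i in range(len(x0))])
    r=minimize(f,x0,method="Nelder-Mead",options=dict(initial_simplex=sim,xatol=2e-4,fatol=1e-5,maxiter=300))
    return r.x,-r.fun
def parts(name): return lambda x:[place(q,x[0],x[1],x[2] if len(x)>2 else 0) for q in M[name]]
E
python3 - <<'E'
from h import *
s=shoot("scene"); t=shoot("top")
print("hand", )
g=dict(tub=(448,235),jar=(409.5,199.3),carton=(414.7,235.8),soapbox=(378,204.6),beaker=(440,205),bowl=(203,174),softener=(431,156),detergent=(394,147))
for n,uv in g.items():
    a=ray(t,uv,.085 if n!="bowl" else .04)
    v=[(t,find(t,n,uv)),(s,find(s,n,proj(s,[a[0],a[1],.045])[0]))]
    ok=[k for k in v if k[1] is not None]
    sq=n in("carton","soapbox")
    best=max((fit(ok,parts(n),[a[0],a[1]]+([w] if sq else []),[.01,.01]+([.2] if sq else [])) for w in ((0,.5,1,1.5,2,2.5) if sq else (0,))),key=lambda k:k[1]) if ok else None
    print(n,a[:2].round(3),[k[1] is not None for k in v],best and (best[0].round(4),round(best[1],3)))
# cabinet+door
rc=[find(s,"cabinet",(304,283)),find(t,"cabinet",(297,163))]; rd=[find(s,"door_handle",(337,257)),find(t,"door_handle",(295,189))]
for i,(c,d) in enumerate(zip(rc,rd)):
    im=(s,t)[i]["img"].copy(); im[c]=im[c]//2+[0,0,120]; im[d]=im[d]//2+[0,120,0]; cv2.imwrite(f"pics/m{i}.png",im)
a=cv2.imread("pics/m0.png")[190:380,210:400]; b=cv2.imread("pics/m1.png")[95:285,230:420]
cv2.imwrite("pics/m.png",cv2.resize(np.hstack([a,b]),None,fx=2.1,fy=2.1))
w=snapshot("wrist"); print(w["hand_eye"].round(4).tolist(),w["camera_matrix"][0,0])
E
```

```text
hand
tub [ 0.446 -0.398] [True, True] (array([ 0.4512, -0.4009]), np.float64(0.905))
jar [ 0.564 -0.276] [True, True] (array([ 0.5686, -0.274 ]), np.float64(0.883))
carton [ 0.445 -0.29 ] [True, True] (array([ 0.4483, -0.2896,  0.4316]), np.float64(0.91))
soapbox [ 0.548 -0.173] [True, True] (array([ 0.549 , -0.1713, -0.0141]), np.float64(0.903))
beaker [ 0.544 -0.375] [True, True] (array([ 0.5506, -0.3815]), np.float64(0.834))
bowl [0.664 0.412] [False, True] (array([0.6572, 0.4175]), np.float64(0.927))
softener [ 0.707 -0.352] [True, True] (array([ 0.7131, -0.3519]), np.float64(0.719))
detergent [ 0.739 -0.23 ] [True, True] (array([ 0.7324, -0.2247]), np.float64(0.894))
[[0.0, -0.959, -0.2835, 0.0836], [1.0, -0.0003, 0.0011, -0.0002], [-0.0011, -0.2835, 0.959, -0.1688], [0.0, 0.0, 0.0, 1.0]] 321.77968919760343
```

View pics/m.png

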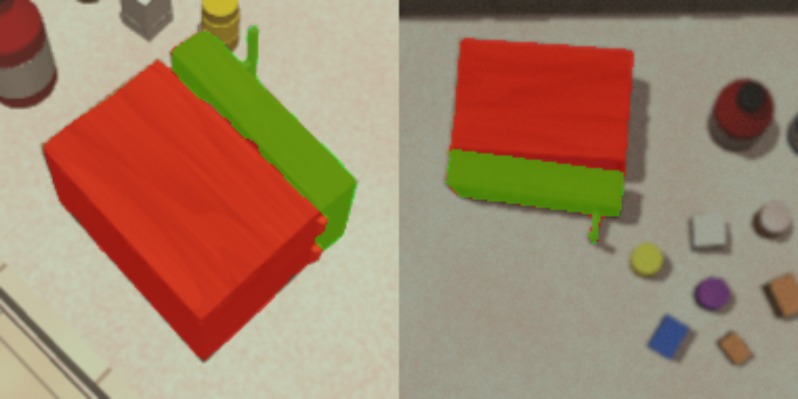

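The masks are clean: red is the cabinet, and green is the door with its handle bar at about (595,228) in the right-hand view. Next I fit the cabinet pose and the door angle.

```bash
cat >> h.py <<'E'
DB=box(-.055,0,-.264,0,.003,.148)
def hinge(c): return place(np.array([[-.085,.132,0]]),*c)[0]
def door(c,th):
    h=hinge(c); return place(DB,h[0],h[1],c[2]-th)
def handle(c,th):
    h=hinge(c); return place(np.array([[-.1,-.228,.11]]),h[0],h[1],c[2]-th)[0]
def c2w(c,X): return place(np.atleast_2d(np.array(X,float)),*c)[0]
E
python3 - <<'E'
from h import *
s=shoot("scene"); t=shoot("top")
V=[(s,find(s,"cabinet",(304,283)),find(s,"door_handle",(337,257))),(t,find(t,"cabinet",(297,163)),find(t,"door_handle",(295,189)))]
# drop thin handle from door region
k=np.ones((9,9),np.uint8)
V=[(p,c,cv2.morphologyEx(d.astype(np.uint8),cv2.MORPH_OPEN,k)>0) for p,c,d in V]
def f(x):
    e=0
    for i,(p,c,d) in enumerate(V):
        mc=mask(p,[place(M["cabinet"][0],*x[:3])]); md=mask(p,[door(x[:3],x[3])])
        if i==0: md=np.maximum(md-mc,0)
        else: mc=np.maximum(mc-md,0)
        for m,r in((mc,c),(md,d)): e-=np.minimum(m,r).sum()/np.maximum(m,r).sum()
    return e/4
best=None
for th in (0.,.08):
    x0=[.70,.17,-.05,th]; sim=np.array([x0]+[np.array(x0)+np.eye(4)[i]*[.02,.02,.08,.06][i] for i in range(4)])
    r=minimize(f,x0,method="Nelder-Mead",options=dict(initial_simplex=sim,xatol=2e-4,fatol=1e-5,maxiter=400)); print(r.x.round(4),r.fun)
    if best is None or r.fun<best.fun: best=r
c=best.x[:3]
for p,_,d0 in V:
    print(proj(p,handle(c,best.x[3])+[0,0,.036]),proj(p,handle(c,best.x[3])-[0,0,.03]))
print("hinge",hinge(c),"handle th:",[(a,handle(c,a).round(3)) for a in (best.x[3],.5,1,1.5,1.8,1.9,2.)])
print("tray_in out", c2w(c,[-.085-.113,0,.019]),"tray handle home",c2w(c,[-.12,0,.108]))
E
```

```text
[ 0.7456  0.0838 -0.0853  0.0716] -0.8184323691038105
[ 0.7455  0.0841 -0.0838  0.068 ] -0.8186828630585813
[[330.64534803 202.2421509 ]] [[329.96246454 216.71453262]]
[[320.76699328 206.23301254]] [[321.22021049 208.2938464 ]]
hinge [0.67185476 0.22277073 0.        ] handle th: [(np.float64(0.06802542866797998), array([0.539, 0.013, 0.11 ])), (0.5, array([0.463, 0.088, 0.11 ])), (1, array([0.424, 0.204, 0.11 ])), (1.5, array([0.445, 0.326, 0.11 ])), (1.8, array([0.486, 0.388, 0.11 ])), (1.9, array([0.503, 0.406, 0.11 ])), (2.0, array([0.522, 0.422, 0.11 ]))]
tray_in out [0.54820585 0.10068901 0.019     ] tray handle home [0.6259323 0.0941623 0.108    ]
```

```bash
cat >> h.py <<'E'
def plan(wps,vmax=.06,wmax=10.):
    "wps: (x,y,z,yaw,grip[,hold]) of TCP, tool down; prints rows in calls of <=10 rows relative to the measured pose at each call"
    T=tool(); p=T[:3,3]; yaw=Rn.from_matrix(T[:3,:3]).as_euler("xyz")[2]
    L=[]
    for w in wps:
        q=np.array(w[:3]); dy=w[3]-yaw if abs(w[3]-yaw)<np.pi+.3 else w[3]-yaw-2*np.pi*np.sign(w[3]-yaw)
        n=max(1,int(np.ceil(max(np.linalg.norm(q-p)/vmax,abs(np.degrees(dy))/wmax))))
        for i in range(1,n+1): L.append((p+(q-p)*i/n,yaw+dy*i/n,w[4]))
        L+= [L[-1]]*(w[5] if len(w)>5 else 0); p,yaw=q,w[3]
    B=T
    for k in range(0,len(L),10):
        out=[]
        for q,y,g in L[k:k+10]:
            R=Rn.from_euler("xyz",[np.pi,0,y]).as_matrix()
            d=B[:3,:3].T@(q-B[:3,3]); r=np.degrees(Rn.from_matrix(B[:3,:3].T@R).as_rotvec())
            out.append(",".join("%g"%v for v in [*(d.round(3)+0.),*(r.round(1)+0.),g]))
        print("["+", ".join(out)+"]"); B=np.eye(4); B[:3,:3]=R; B[:3,3]=q
E
python3 - <<'E'
from h import *
plan([(.35,-.3,.32,1.6,.094),(.539,.013,.30,2.99,.094,2)])
E
```

```text
[0.026,-0.018,-0.015,0,0,-9.4,0.094, 0.052,-0.036,-0.03,0,0,-18.7,0.094, 0.078,-0.054,-0.044,0,0,-28.1,0.094, 0.104,-0.072,-0.059,0,0,-37.5,0.094, 0.13,-0.091,-0.074,0,0,-46.9,0.094, 0.157,-0.109,-0.089,0,0,-56.2,0.094, 0.183,-0.127,-0.104,0,0,-65.6,0.094, 0.221,-0.152,-0.101,0,0,-75.6,0.094, 0.259,-0.176,-0.099,0,0,-85.5,0.094, 0.298,-0.201,-0.096,0,0,-95.5,0.094]
[0.021,0.041,0.003,0,0,-10,0.094, 0.042,0.081,0.005,0,0,-19.9,0.094, 0.063,0.122,0.008,0,0,-29.9,0.094, 0.084,0.162,0.01,0,0,-39.8,0.094, 0.105,0.203,0.013,0,0,-49.8,0.094, 0.105,0.203,0.013,0,0,-49.8,0.094, 0.105,0.203,0.013,0,0,-49.8,0.094]
```

Emit:
servo_tool(
  commands=[0.026, -0.018, -0.015, 0, 0, -9.4, 0.094, 0.052, -0.036, -0.03, 0, 0, -18.7, 0.094, 0.078, -0.054, -0.044, 0, 0, -28.1, 0.094, 0.104, -0.072, -0.059, 0, 0, -37.5, 0.094, 0.13, -0.091, -0.074, 0, 0, -46.9, 0.094, 0.157, -0.109, -0.089, 0, 0, -56.2, 0.094, 0.183, -0.127, -0.104, 0, 0, -65.6, 0.094, 0.221, -0.152, -0.101, 0, 0, -75.6, 0.094, 0.259, -0.176, -0.099, 0, 0, -85.5, 0.094, 0.298, -0.201, -0.096, 0, 0, -95.5, 0.094],
)

```text
time: 4.1
tool_pos: [0.4216, -0.1814, 0.3127]
ee_rot: [3.141, 0.001, 2.127]
wrist_force: [0.4, 0.1, -0.4]
width: 0.0943
finger_force: 0.0
```

Emit:
servo_tool(
  commands=[0.021, 0.041, 0.003, 0, 0, -10, 0.094, 0.042, 0.081, 0.005, 0, 0, -20, 0.094, 0.063, 0.122, 0.008, 0, 0, -30, 0.094, 0.084, 0.162, 0.01, 0, 0, -40, 0.094, 0.105, 0.203, 0.013, 0, 0, -50, 0.094, 0.105, 0.203, 0.013, 0, 0, -50, 0.094, 0.105, 0.203, 0.013, 0, 0, -50, 0.094],
)

```text
time: 4.97
tool_pos: [0.5388, 0.0127, 0.2995]
ee_rot: [-3.141, -0.0, 2.993]
wrist_force: [-0.5, 0.3, 0.3]
width: 0.094
finger_force: 0.0
```

```bash
python3 - <<'E'
from h import *
o=robot.get_obs(); print(o["tool_pos"],o["ee_rot"],o["joint_positions"],o["time"])
w=shoot("wrist"); im=w["img"].copy()
for X in ([.539,.013,.146],[.539,.013,.08]): 
    u=proj(w,X)[0]; print(u); cv2.circle(im,tuple(int(v) for v in u),4,(0,255,0),1)
cv2.imwrite("pics/w1.png",im)
E
```

```text
[0.53881248 0.0127316  0.29945016] [-3.14085652e+00 -3.25032525e-04  2.99315805e+00] [-8.11343543e-02  6.18106370e-02  1.23489140e+00 -7.40319321e-04
  1.84526434e+00 -1.50369671e+00] 4.975
[319.41984124 181.38998943]
[319.49309188 168.08422558]
```

View pics/w1.png

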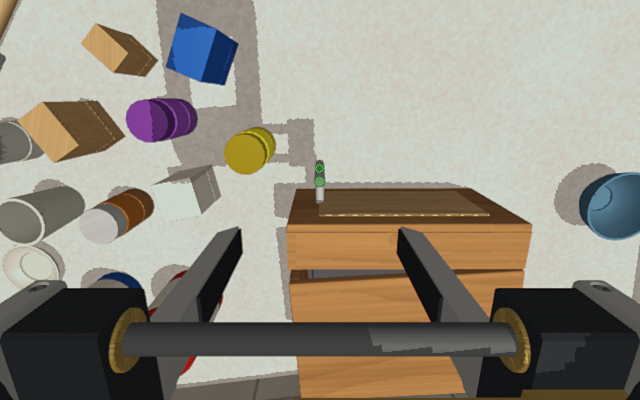

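The wrist view shows the handle near (320,160–202) in front of the door, the yellow jar at (250,150) and the bowl at (610,205). I'll overlay the fitted door model to check it.

```bash
python3 - <<'E'
from h import *
w=shoot("wrist"); im=w["img"][140:300,260:420]; im=cv2.resize(im,None,fx=3.5,fy=3.5,interpolation=cv2.INTER_CUBIC)
c=[.7455,.0841,-.0838]
def draw(P,col):
    for q in P:
        u=(proj(w,q)[0]-[260,140]+.5)*3.5; cv2.circle(im,tuple(int(v) for v in u),3,col,-1)
draw(door(c,.068)[1::2],(0,0,255)); draw(place(M["cabinet"][0],*c)[1::2],(255,0,0))
cv2.imwrite("pics/w2.png",im)
for q in door(c,.068)[1::2]: print(proj(w,q)[0])
E
```

```text
[285.42502214 222.09646705]
[532.913722   222.86555828]
[286.7657822  268.10393775]
[523.48464536 268.86840279]
```

View pics/w2.png

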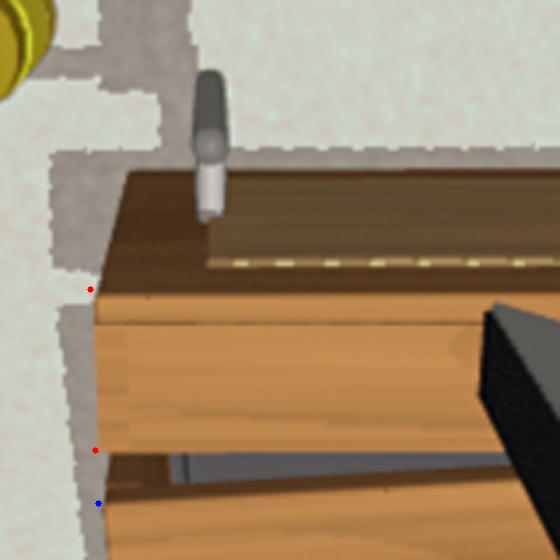

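Emit:
servo_tool(
  commands=[0, 0, 0.06, 0, 0, 0, 0.094, 0, 0, 0.12, 0, 0, 0, 0.094, 0, 0, 0.182, 0, 0, 0, 0.094, 0, 0, 0.182, 0, 0, 0, 0.05, 0, 0, 0.182, 0, 0, 0, 0.0, 0, 0, 0.182, 0, 0, 0, 0.0, 0, 0, 0.182, 0, 0, 0, 0.0, 0, 0, 0.182, 0, 0, 0, 0.0],
)

```text
time: 6.08
tool_pos: [0.54, 0.0131, 0.1191]
ee_rot: [3.142, 0.003, 2.994]
wrist_force: [-0.4, -0.8, -0.7]
width: 0.0474
finger_force: 0.0
```

```bash
python3 - <<'E'
from h import *
o=robot.get_obs(); print(o["tool_pos"],o["ee_rot"],o["width"],o["wrist_force"])
c=[.7455,.0841,-.0838]; d=o["tool_pos"]-handle(c,.068); d[2]=0
W=[]
for th in np.linspace(.168,1.9,18):
    h=handle(c,th); W.append((h[0],h[1],o["tool_pos"][2],2.99-(th-.068),0))
print(d); plan(W)
E
```

```text
[0.53998916 0.01305389 0.11907722] [3.14150480e+00 2.89354646e-03 2.99435255e+00] 0.04739862895190694 [-0.35612319 -0.83649352 -0.69195692]
[0.0014699  0.00055878 0.        ]
[0.024,0.01,0,0,0.2,6,0, 0.045,0.024,0,0,0.2,11.8,0, 0.065,0.04,0,0,0.2,17.7,0, 0.083,0.058,0,0,0.2,23.5,0, 0.099,0.077,0,0,0.2,29.3,0, 0.113,0.098,0,0.1,0.2,35.2,0, 0.125,0.12,0,0.1,0.2,41,0, 0.135,0.144,0,0.1,0.2,46.8,0, 0.142,0.168,0,0.1,0.2,52.7,0, 0.147,0.193,0,0.1,0.1,58.5,0]
[0.023,0.011,0,0,0,5.8,0, 0.044,0.025,0,0,0,11.7,0, 0.064,0.041,0,0,0,17.5,0, 0.082,0.058,0,0,0,23.3,0, 0.098,0.078,0,0,0,29.2,0, 0.113,0.099,0,0,0,35,0, 0.125,0.121,0,0,0,40.9,0, 0.134,0.144,0,0,0,46.7,0]
```

Emit:
servo_tool(
  commands=[0, 0, 0, 0, 0, 0, 0, 0, 0, 0, 0, 0, 0, 0, 0, 0, 0, 0, 0, 0, 0, 0, 0, 0, 0, 0, 0, 0, 0, 0, 0, 0, 0, 0, 0, 0, 0, 0, 0, 0, 0, 0],
)

```text
time: 6.82
tool_pos: [0.5388, 0.0127, 0.1173]
ee_rot: [-3.141, -0.001, 2.994]
wrist_force: [-1.2, -1.6, 0.3]
width: 0.0113
finger_force: 30.0
```

Emit:
servo_tool(
  commands=[0.024, 0.01, 0, 0, 0, 6, 0, 0.045, 0.024, 0, 0, 0, 11.8, 0, 0.065, 0.04, 0, 0, 0, 17.7, 0, 0.083, 0.058, 0, 0, 0, 23.5, 0, 0.099, 0.077, 0, 0, 0, 29.3, 0, 0.113, 0.098, 0, 0, 0, 35.2, 0, 0.125, 0.12, 0, 0, 0, 41, 0, 0.135, 0.144, 0, 0, 0, 46.8, 0, 0.142, 0.168, 0, 0, 0, 52.7, 0, 0.147, 0.193, 0, 0, 0, 58.5, 0],
)

```text
time: 8.07
tool_pos: [0.4224, 0.2264, 0.1173]
ee_rot: [3.14, 0.001, 1.97]
wrist_force: [5.0, -0.2, -3.3]
width: 0.011
finger_force: 30.0
```

```bash
python3 - <<'E'
from h import *
o=robot.get_obs(); print(o["tool_pos"],o["ee_rot"],o["width"],o["wrist_force"],o["joint_positions"])
c=[.7455,.0841,-.0838]
r=o["tool_pos"]-hinge(c); print(np.hypot(*r[:2]), np.hypot(.1,.228))
th=-(np.arctan2(r[1],r[0])-np.arctan2(-.228,-.1)-c[2]); th=th%(2*np.pi); print("th",th)
W=[]
for a in np.linspace(th,1.93,10)[1:]:
    h=handle(c,a); W.append((h[0],h[1],o["tool_pos"][2],o["ee_rot"][2]-(a-th),0,1 if a>1.9 else 0))
plan(W)
E
```

```text
[0.42237773 0.22637789 0.11729192] [3.13995112e+00 6.59000749e-04 1.96989681e+00] 0.01095177434374253 [ 5.04348712 -0.21307181 -3.31320485] [ 3.74056087e-01 -3.03430828e-02  1.68961167e+00 -6.20203676e-04
  1.48066656e+00 -2.49896245e-02]
0.24949556412663024 0.24896586111352698
th 1.0882014819052355
[0.021,0.011,0,0.1,0,5.4,0, 0.04,0.023,0,0.1,0,10.7,0, 0.059,0.037,0,0.1,0,16.1,0, 0.076,0.053,0,0.1,0,21.4,0, 0.092,0.07,0,0.1,0,26.8,0, 0.106,0.089,0,0.1,0,32.2,0, 0.118,0.109,0,0.1,0,37.5,0, 0.128,0.129,0,0.1,0,42.9,0, 0.136,0.151,0,0.1,0,48.2,0, 0.136,0.151,0,0.1,0,48.2,0]
```

Emit:
servo_tool(
  commands=[0.021, 0.011, 0, 0, 0, 5.4, 0, 0.04, 0.023, 0, 0, 0, 10.7, 0, 0.059, 0.037, 0, 0, 0, 16.1, 0, 0.076, 0.053, 0, 0, 0, 21.4, 0, 0.092, 0.07, 0, 0, 0, 26.8, 0, 0.106, 0.089, 0, 0, 0, 32.2, 0, 0.118, 0.109, 0, 0, 0, 37.5, 0, 0.128, 0.129, 0, 0, 0, 42.9, 0, 0.136, 0.151, 0, 0, 0, 48.2, 0, 0.136, 0.151, 0, 0, 0, 48.2, 0],
)

```text
time: 9.32
tool_pos: [0.508, 0.4115, 0.1174]
ee_rot: [-3.141, -0.002, 1.134]
wrist_force: [-0.8, 1.5, 1.4]
width: 0.0113
finger_force: 30.0
```

Emit:
servo_tool(
  commands=[0, 0, 0, 0, 0, 0, 0.05, 0, 0, 0, 0, 0, 0, 0.05, 0, 0, 0, 0, 0, 0, 0.05, 0, 0, 0, 0, 0, 0, 0.05, 0, 0, 0, 0, 0, 0, 0.05, 0, 0, -0.03, 0, 0, 0, 0.05, 0, 0, -0.09, 0, 0, 0, 0.05, 0, 0, -0.15, 0, 0, 0, 0.07, 0, 0, -0.18, 0, 0, 0, 0.094, 0, 0, -0.18, 0, 0, 0, 0.094],
)

```text
time: 10.58
tool_pos: [0.5085, 0.4105, 0.3014]
ee_rot: [3.138, -0.006, 1.132]
wrist_force: [-0.4, 0.1, 0.3]
width: 0.0768
finger_force: 0.0
```

```bash
python3 - <<'E'
from h import *
c=[.7455,.0841,-.0838]
h=c2w(c,[-.12,0,0])
# camera on robot side: yaw with tool y along cabinet y -> yaw = c or c+pi
plan([(h[0]-.06,h[1],.30,np.pi+c[2],.094,2)])
E
```

```text
[-0.022,0.016,0,0.3,-0.4,-9.2,0.094, -0.044,0.031,0,0.3,-0.3,-18.4,0.094, -0.065,0.047,0,0.3,-0.3,-27.6,0.094, -0.087,0.062,0,0.3,-0.3,-36.8,0.094, -0.109,0.078,0,0.4,-0.3,-46,0.094, -0.131,0.093,0,0.4,-0.2,-55.2,0.094, -0.153,0.109,0,0.4,-0.2,-64.4,0.094, -0.175,0.124,0,0.4,-0.2,-73.6,0.094, -0.196,0.14,0,0.5,-0.1,-82.8,0.094, -0.218,0.155,0,0.5,-0.1,-91.9,0.094]
[-0.015,-0.022,0,0,0,-9.2,0.094, -0.03,-0.045,0,0,0,-18.4,0.094, -0.03,-0.045,0,0,0,-18.4,0.094, -0.03,-0.045,0,0,0,-18.4,0.094]
```

Emit:
servo_tool(
  commands=[-0.022, 0.016, 0, 0, 0, -9.2, 0.094, -0.044, 0.031, 0, 0, 0, -18.4, 0.094, -0.065, 0.047, 0, 0, 0, -27.6, 0.094, -0.087, 0.062, 0, 0, 0, -36.8, 0.094, -0.109, 0.078, 0, 0, 0, -46, 0.094, -0.131, 0.093, 0, 0, 0, -55.2, 0.094, -0.153, 0.109, 0, 0, 0, -64.4, 0.094, -0.175, 0.124, 0, 0, 0, -73.6, 0.094, -0.196, 0.14, 0, 0, 0, -82.8, 0.094, -0.218, 0.155, 0, 0, 0, -91.9, 0.094],
)

```text
time: 11.82
tool_pos: [0.5546, 0.1457, 0.2941]
ee_rot: [-3.139, -0.004, 2.741]
wrist_force: [-0.2, -0.5, 0.3]
width: 0.0939
finger_force: 0.0
```

Emit:
servo_tool(
  commands=[-0.015, -0.022, 0, 0, 0, -9.2, 0.094, -0.03, -0.045, 0, 0, 0, -18.4, 0.094, -0.03, -0.045, 0, 0, 0, -18.4, 0.094, -0.03, -0.045, 0, 0, 0, -18.4, 0.094],
)

```text
time: 12.32
tool_pos: [0.5646, 0.094, 0.2957]
ee_rot: [3.142, -0.003, 3.056]
wrist_force: [-0.1, 0.3, 0.2]
width: 0.0939
finger_force: 0.0
```

```bash
python3 - <<'E'
from h import *
c=[.7455,.0841,-.0838]
o=robot.get_obs(); print(o["tool_pos"],o["ee_rot"],o["joint_positions"])
w=shoot("wrist"); im=w["img"].copy()
h=c2w(c,[-.12,0,.126])
for X,col in [(h,(0,255,0))]+[(q,(0,0,255)) for q in place(M["cabinet"][0],*c)]+[(q,(255,0,0)) for q in door(c,1.93)]:
    u=proj(w,X)[0]; cv2.circle(im,tuple(int(v) for v in u),3,col,1)
print(proj(w,h))
cv2.imwrite("pics/w3.png",im)
E
```

```text
[0.5645854  0.09395989 0.29566771] [ 3.14151121e+00 -2.97809703e-03  3.05555338e+00] [ 6.55428825e-02  1.38748736e-01  1.15859515e+00  5.51126322e-04
  1.84718038e+00 -1.41906444e+00]
[[323.89178506 230.32588929]]
```

View pics/w3.png

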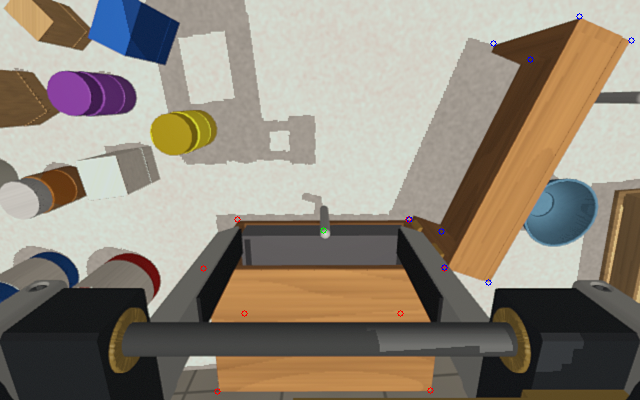

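The tray handle's top shows at (325,232), which matches the predicted (324,230), and the door stands wide open at the right. I'll grasp the tray handle next.

```bash
python3 - <<'E'
from h import *
c=[.7455,.0841,-.0838]; y=np.pi+c[2]
h=c2w(c,[-.121,-.0005,0])
plan([(h[0],h[1],.25,y,.06),(h[0],h[1],.098,y,.04,1),(h[0],h[1],.098,y,0,3)])
g=c2w(c,[-.121-.155,0,0]); print(np.hypot(*g[:2]-h[:2]))
E
```

```text
[-0.03,0.002,0.023,0,-0.1,0,0.06, -0.06,0.005,0.046,0,-0.1,-0.1,0.06, -0.06,0.005,0.097,0,-0.1,-0.1,0.04, -0.06,0.005,0.147,0,-0.1,-0.1,0.04, -0.06,0.005,0.198,0,-0.1,-0.1,0.04, -0.06,0.005,0.198,0,-0.1,-0.1,0.04, -0.06,0.005,0.198,0,-0.1,-0.1,0, -0.06,0.005,0.198,0,-0.1,-0.1,0, -0.06,0.005,0.198,0,-0.1,-0.1,0, -0.06,0.005,0.198,0,-0.1,-0.1,0]
0.15500080644951497
```

Emit:
servo_tool(
  commands=[-0.03, 0.002, 0.023, 0, 0, 0, 0.06, -0.06, 0.004, 0.046, 0, 0, 0, 0.06, -0.06, 0.004, 0.097, 0, 0, 0, 0.04, -0.06, 0.004, 0.147, 0, 0, 0, 0.04, -0.06, 0.004, 0.198, 0, 0, 0, 0.04, -0.06, 0.004, 0.198, 0, 0, 0, 0.04, -0.06, 0.004, 0.198, 0, 0, 0, 0, -0.06, 0.004, 0.198, 0, 0, 0, 0, -0.06, 0.004, 0.198, 0, 0, 0, 0, -0.06, 0.004, 0.198, 0, 0, 0, 0],
)

```text
time: 13.62
tool_pos: [0.6271, 0.0948, 0.1026]
ee_rot: [3.136, 0.006, 3.058]
wrist_force: [0.7, 5.2, 1.6]
width: 0.0115
finger_force: 30.0
```

Emit:
servo_tool(
  commands=[0, 0, 0, 0, 0, 0, 0, 0, 0, 0, 0, 0, 0, 0, 0, 0, 0, 0, 0, 0, 0, 0.03, 0, 0, 0, 0, 0, 0, 0.06, 0, 0, 0, 0, 0, 0, 0.09, 0, 0, 0, 0, 0, 0, 0.12, 0, 0, 0, 0, 0, 0, 0.15, 0, 0, 0, 0, 0, 0, 0.152, 0, 0, 0, 0, 0, 0, 0.152, 0, 0, 0, 0, 0, 0],
)

```text
time: 14.88
tool_pos: [0.4755, 0.1074, 0.1025]
ee_rot: [3.136, 0.006, 3.058]
wrist_force: [1.0, 6.6, 4.3]
width: 0.0113
finger_force: 30.0
```

Emit:
servo_tool(
  commands=[0.003, 0, 0, 0, 0, 0, 0, 0.003, 0, 0, 0, 0, 0, 0, 0.003, 0, 0, 0, 0, 0, 0],
)

```text
time: 15.25
tool_pos: [0.4754, 0.1074, 0.1025]
ee_rot: [3.136, 0.012, 3.058]
wrist_force: [8.1, 5.0, -0.7]
width: 0.0114
finger_force: 30.0
```

Emit:
servo_tool(
  commands=[0, 0, 0, 0, 0, 0, 0.05, 0, 0, 0, 0, 0, 0, 0.05, 0, 0, 0, 0, 0, 0, 0.05, 0, 0, 0, 0, 0, 0, 0.05, 0, 0, 0, 0, 0, 0, 0.05, 0, 0, -0.05, 0, 0, 0, 0.05, 0, 0, -0.11, 0, 0, 0, 0.07, 0, 0, -0.17, 0, 0, 0, 0.094, -0.05, 0, -0.2, 0, 0, 0, 0.094, -0.1, 0, -0.22, 0, 0, 0, 0.094],
)

```text
time: 16.5
tool_pos: [0.5718, 0.0971, 0.3229]
ee_rot: [3.141, 0.005, 3.058]
wrist_force: [0.3, 0.1, -0.2]
width: 0.0867
finger_force: 0.0
```

```bash
python3 - <<'E'
from h import *
plan([(.56,-.07,.38,np.pi,.094,3)])
E
```

```text
[-0.001,-0.056,-0.019,0,0.3,-1.6,0.094, -0.002,-0.112,-0.038,0,0.3,-3.2,0.094, -0.003,-0.167,-0.057,0,0.3,-4.8,0.094, -0.003,-0.167,-0.057,0,0.3,-4.8,0.094, -0.003,-0.167,-0.057,0,0.3,-4.8,0.094, -0.003,-0.167,-0.057,0,0.3,-4.8,0.094]
```

Emit:
servo_tool(
  commands=[-0.001, -0.056, -0.019, 0, 0, -1.6, 0.094, -0.002, -0.112, -0.038, 0, 0, -3.2, 0.094, -0.003, -0.167, -0.057, 0, 0, -4.8, 0.094, -0.003, -0.167, -0.057, 0, 0, -4.8, 0.094, -0.003, -0.167, -0.057, 0, 0, -4.8, 0.094, -0.003, -0.167, -0.057, 0, 0, -4.8, 0.094],
)

```text
time: 17.25
tool_pos: [0.5593, -0.0682, 0.3757]
ee_rot: [3.141, -0.001, -3.14]
wrist_force: [0.7, 0.4, -0.3]
width: 0.0938
finger_force: 0.0
```

```bash
python3 - <<'E'
from h import *
w=shoot("wrist"); cv2.imwrite("pics/w4.png",w["img"]); np.savez("w4",T=w["T"],K=w["camera_matrix"])
print(robot.get_obs()["tool_pos"])
c=[.7455,.0841,-.0838]
P=dict(tub=[.4512,-.4009],jar=[.5686,-.274],carton=[.4483,-.2896,.4316],soapbox=[.549,-.1713,-.0141],beaker=[.5506,-.3815])
for n,x in P.items():
    uv=proj(w,[x[0],x[1],.045])[0]; r=find(w,n,uv,tol=30)
    print(n,uv.round(0),None if r is None else [v.round(4) for v in fit([(w,r)],parts(n),x,[.008,.008,.1][:len(x)])])
uv=proj(w,c2w(c,[-.198,0,.04]))[0]
for d in spotter.trace("tray_in",w)[:3]+spotter.trace("tray",w)[:3]+spotter.trace("tray_handle",w)[:3]: print(d["conf"],d["box"],uv)
E
```

```text
[ 0.55930388 -0.06816478  0.37575632]
tub [92. 80.] [array([ 0.4516, -0.4   ]), np.float64(0.9587)]
jar [188. 159.] [array([ 0.569 , -0.2718]), np.float64(0.9059)]
carton [168.  78.] [array([ 0.449 , -0.2887,  0.4099]), np.float64(0.9775)]
soapbox [253. 147.] [array([ 0.5525, -0.1702,  0.0255]), np.float64(0.9618)]
beaker [118. 148.] [array([ 0.5522, -0.3789]), np.float64(0.8771)]
0.75 [351.0, 102.0, 159.6, 80.9] [426.99202487 145.96368256]
0.7 [228.4, 129.5, 44.5, 40.8] [426.99202487 145.96368256]
0.6 [351.6, 98.8, 163.0, 84.3] [426.99202487 145.96368256]
0.62 [349.9, 99.3, 160.6, 80.5] [426.99202487 145.96368256]
0.3 [229.1, 128.9, 42.0, 41.0] [426.99202487 145.96368256]
```

View pics/w4.png

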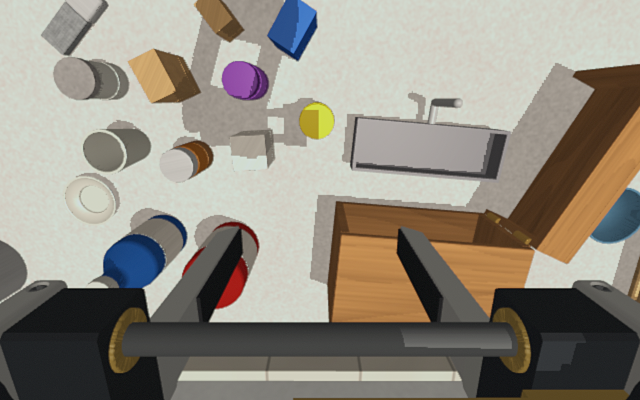

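Wrist view:
- **Tray:** fully out at (428,147), with its handle at (445,105).
- **Soap box:** (252,148).
- **Amber jar:** (187,160).
- **Large carton:** (163,76).
- **Tub:** (90,78).
- **Beaker:** (117,150).
- **Look-alikes, left alone:** yellow jar (317,120), purple jar (244,80), small brown carton (219,18) and blue carton (293,28).

The fits agree with the earlier ones. Next I refine the tray pose.

```bash
python3 - <<'E'
from h import *
w=shoot("wrist"); c=[.7455,.0841,-.0838]
uv=proj(w,c2w(c,[-.198,0,.04]))[0]
r=find(w,"tray",uv,tol=40).astype(np.uint8); k=np.ones((15,15),np.uint8)
r2=cv2.morphologyEx(cv2.morphologyEx(r,cv2.MORPH_CLOSE,k),cv2.MORPH_OPEN,np.ones((21,21),np.uint8))
tb=box(-.04,.04,-.116,.116,.008,.054); t0=c2w(c,[-.198,0,0])
x,s=fit([(w,r2)],lambda x:[place(tb,*x)],[t0[0],t0[1],c[2]],[.008,.008,.05]); print("tray",t0,x.round(4),s)
x2,s2=fit([(w,r2)],lambda x:[place(tb,x[0],x[1],c[2])],[t0[0],t0[1]],[.008,.008]); print("tray fixed yaw",x2.round(4),s2)
print("handle->tray", place(np.array([[.072,0,0]]),.4754,.1074,c[2]))
for n,u,z in (("yellow",(317,120),.092),("purple",(240,80),.092),("scrub",(70,28),.02),("scrub2",(95,5),.02),("small",(219,15),.06),("blue",(293,28),.08)): print(n,ray(w,u,z).round(3))
# overlay
im=w["img"].copy()
for q in place(tb,*x): cv2.circle(im,tuple(int(v) for v in proj(w,q)[0]),2,(0,0,255),-1)
im[r2>0]=im[r2>0]//2+np.array([0,100,0],np.uint8)
cv2.imwrite("pics/w5.png",cv2.resize(im[80:200,330:530],None,fx=3,fy=3))
plan([(.5525-.0,-.17,.20,1.596,.08)])
E
```

```text
tray [0.54819481 0.10067299 0.        ] [ 0.5543  0.1017 -0.0833] 0.9652445231991954
tray fixed yaw [0.5543 0.1018] 0.9652221270569855
handle->tray [[0.54714734 0.10137346 0.        ]]
yellow [ 0.506 -0.072  0.092]
purple [ 0.454 -0.175  0.092]
scrub [ 0.378 -0.438  0.02 ]
scrub2 [ 0.347 -0.395  0.02 ]
small [ 0.369 -0.205  0.06 ]
blue [ 0.389 -0.104  0.08 ]
[0.001,-0.011,0.02,0,0,9.8,0.08, 0.002,-0.022,0.039,0,0,19.7,0.08, 0.002,-0.033,0.059,0,0,29.5,0.08, 0.003,-0.045,0.078,0,0,39.3,0.08, 0.004,-0.056,0.098,0,0,49.2,0.08, 0.005,-0.067,0.118,0,0,59,0.08, 0.005,-0.078,0.137,0,0,68.8,0.08, 0.006,-0.089,0.157,0,0,78.7,0.08, 0.007,-0.1,0.177,0,0,88.5,0.08]
```

View pics/w5.png

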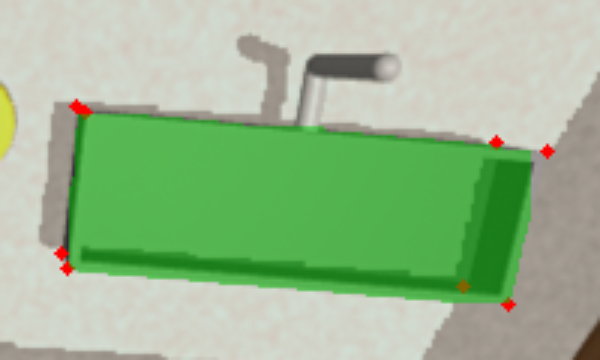

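```bash
python3 - <<'E'
from h import *
plan([(.55,.02,.38,1.487,.08,2)])
E
```

```text
[0.001,0.009,0,0,0,9.5,0.08, 0.002,0.018,-0.001,0,0,19,0.08, 0.003,0.027,-0.001,0,0,28.4,0.08, 0.004,0.036,-0.001,0,0,37.9,0.08, 0.005,0.045,-0.002,0,0,47.4,0.08, 0.006,0.054,-0.002,0,0,56.9,0.08, 0.007,0.063,-0.002,0,0,66.3,0.08, 0.008,0.072,-0.003,0,0,75.8,0.08, 0.008,0.081,-0.003,0,0,85.3,0.08, 0.009,0.09,-0.004,0,0,94.8,0.08]
[0,0,0,0,0,0,0.08, 0,0,0,0,0,0,0.08]
```

Emit:
servo_tool(
  commands=[0.001, 0.009, 0, 0, 0, 9.5, 0.08, 0.002, 0.018, 0, 0, 0, 19, 0.08, 0.003, 0.027, 0, 0, 0, 28.4, 0.08, 0.004, 0.036, 0, 0, 0, 37.9, 0.08, 0.005, 0.045, 0, 0, 0, 47.4, 0.08, 0.006, 0.054, 0, 0, 0, 56.9, 0.08, 0.007, 0.063, 0, 0, 0, 66.3, 0.08, 0.008, 0.072, 0, 0, 0, 75.8, 0.08, 0.008, 0.081, 0, 0, 0, 85.3, 0.08, 0.009, 0.09, 0, 0, 0, 94.8, 0.08],
)

```text
time: 19.05
tool_pos: [0.5504, 0.0206, 0.3764]
ee_rot: [3.142, 0.0, 1.481]
wrist_force: [0.2, -0.1, -0.1]
width: 0.08
finger_force: 0.0
```

Emit:
servo_tool(
  commands=[0, 0, 0, 0, 0, 0, 0.08, 0, 0, 0, 0, 0, 0, 0.08],
)

```text
time: 19.3
tool_pos: [0.5504, 0.0201, 0.3765]
ee_rot: [3.142, 0.0, 1.488]
wrist_force: [-0.9, -1.3, 0.2]
width: 0.08
finger_force: 0.0
```

```bash
python3 - <<'E'
from h import *
w=shoot("wrist"); c=[.7455,.0841,-.0838]; print(tool()[:3,3])
t0=c2w(c,[-.198,0,0]); uv=proj(w,[t0[0],t0[1],.04])[0]; print(uv)
im=cv2.resize(w["img"][0:240,200:460],None,fx=2.4,fy=2.4,interpolation=cv2.INTER_CUBIC)
tb=box(-.04,.04,-.116,.116,.054,.0541)
for x,y,col in((t0[0],t0[1],(0,0,255)),(.5543,.1018,(255,0,0))):
    q=np.array([((proj(w,p)[0]-[200,0]+.5)*2.4) for p in place(box(-.04,.04,-.116,.116,.054,.054),x,y,c[2])[[0,2,6,4]]],int); cv2.polylines(im,[q],True,col,1)
cv2.imwrite("pics/w6.png",im)
d=[k for k in spotter.trace("tray",w)][:3]; print([(k["conf"],k["box"]) for k in d])
r=find(w,"tray",uv,tol=40)
if r is not None:
    r2=cv2.morphologyEx(r.astype(np.uint8),cv2.MORPH_OPEN,np.ones((21,21),np.uint8))
    b=box(-.04,.04,-.116,.116,.008,.054)
    print(fit([(w,r2)],lambda x:[place(b,*x)],[t0[0],t0[1],c[2]],[.008,.008,.05]))
E
```

```text
[0.55044283 0.02002371 0.37644048]
[312.91407849 100.06513704]
[(0.97, [255.2, 16.1, 91.3, 161.0])]
(array([ 0.55389132,  0.10017657, -0.08251732]), np.float64(0.980238896837131))
```

View pics/w6.png

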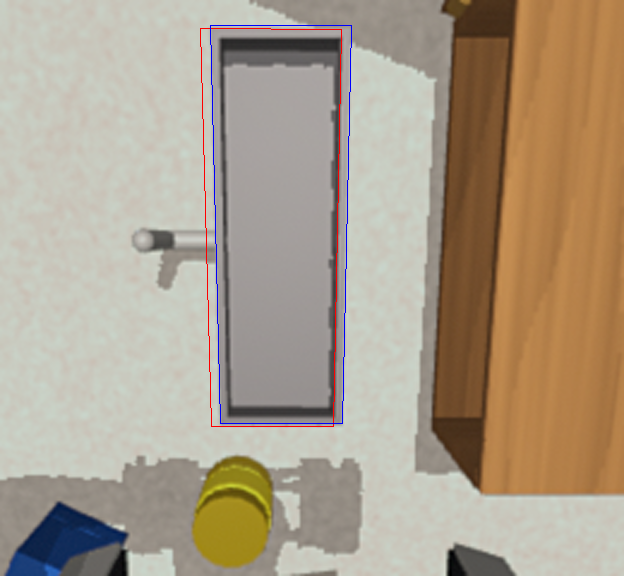

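```bash
cat >> h.py <<'E'
TR=(.554,.101,-.083)
def slot(y,x=0.): return place(np.array([[x,y,0.]]),*TR)[0]
def look(n,x,tol=30):
    w=shoot("wrist"); uv=proj(w,[x[0],x[1],.05])[0]; r=find(w,n,uv,tol=tol)
    if r is None: print(n,"not found near",uv); return None
    a,s=fit([(w,r)],parts(n),x,[.008,.008,.1][:len(x)]); print(n,a.round(4),round(s,3)); return a
E
python3 - <<'E'
from h import *
plan([(.5525,-.12,.27,1.596,.08,2)])
E
```

```text
[-0.046,0.005,0.035,0,0,-2.1,0.08, -0.093,0.009,0.071,0,0,-4.2,0.08, -0.139,0.014,0.106,0,0,-6.3,0.08, -0.139,0.014,0.106,0,0,-6.3,0.08, -0.139,0.014,0.106,0,0,-6.3,0.08]
```

Emit:
servo_tool(
  commands=[-0.052, 0.005, 0.035, 0, 0, -2.1, 0.08, -0.104, 0.01, 0.07, 0, 0, -4.2, 0.08, -0.156, 0.014, 0.106, 0, 0, -6.3, 0.08, -0.209, 0.018, 0.106, 0, 0, -6.3, 0.08, -0.209, 0.018, 0.106, 0, 0, -6.3, 0.08, -0.209, 0.018, 0.106, 0, 0, -6.3, 0.08],
)

```text
time: 20.2
tool_pos: [0.5508, -0.1893, 0.2708]
ee_rot: [3.141, -0.0, 1.596]
wrist_force: [-0.1, 0.6, -0.7]
width: 0.0803
finger_force: 0.0
```

```bash
python3 - <<'E'
from h import *
print(tool()[:3,3])
a=look("soapbox",[.5525,-.1702,.0255])
w=a[2]+np.pi/2
plan([(a[0],a[1],.20,w,.08),(a[0],a[1],.058,w,.08,2)],vmax=.05)
E
```

```text
[ 0.55078772 -0.18931221  0.27082964]
soapbox [ 0.5519 -0.1703  0.0523] 0.972
[0.009,0.001,0.036,0.1,0,-0.7,0.08, 0.018,0.001,0.071,0.1,0,-1.4,0.08, 0.018,0.001,0.119,0.1,0,-1.4,0.08, 0.018,0.001,0.166,0.1,0,-1.4,0.08, 0.018,0.001,0.213,0.1,0,-1.4,0.08, 0.018,0.001,0.213,0.1,0,-1.4,0.08, 0.018,0.001,0.213,0.1,0,-1.4,0.08]
```

Emit:
servo_tool(
  commands=[0.018, 0.001, 0.04, 0, 0, -1.4, 0.08, 0.018, 0.001, 0.08, 0, 0, -1.4, 0.08, 0.018, 0.001, 0.12, 0, 0, -1.4, 0.08, 0.018, 0.001, 0.166, 0, 0, -1.4, 0.08, 0.018, 0.001, 0.213, 0, 0, -1.4, 0.08, 0.018, 0.001, 0.213, 0, 0, -1.4, 0.08, 0.018, 0.001, 0.213, 0, 0, -1.4, 0.03, 0.018, 0.001, 0.213, 0, 0, -1.4, 0.03, 0.018, 0.001, 0.213, 0, 0, -1.4, 0.03, 0.018, 0.001, 0.213, 0, 0, -1.4, 0.03],
)

```text
time: 21.55
tool_pos: [0.5519, -0.1719, 0.0594]
ee_rot: [3.14, 0.001, 1.621]
wrist_force: [-1.6, 0.3, 7.1]
width: 0.0501
finger_force: 30.0
```

Emit:
servo_tool(
  commands=[0, 0, 0, 0, 0, 0, 0.03, 0, 0, 0, 0, 0, 0, 0.03],
)

```text
time: 21.8
tool_pos: [0.5519, -0.1719, 0.0594]
ee_rot: [3.14, 0.001, 1.621]
wrist_force: [-1.9, 0.5, 5.5]
width: 0.0499
finger_force: 30.0
```

```bash
python3 - <<'E'
from h import *
T=tool(); print(T[:3,3]); s=slot(-.0812); y0=1.487
plan([(T[0,3],T[1,3],.20,1.62,.03),(s[0],s[1],.20,1.487,.03,1),(s[0],s[1],.10,1.487,.03),(s[0],s[1],T[2,3]+.021,1.487,.03,2)],vmax=.05)
E
```

```text
[ 0.55193483 -0.17190148  0.05935655]
[0,0,-0.047,0.1,0.1,0,0.03, 0,0,-0.094,0.1,0.1,0,0.03, 0,0,-0.141,0.1,0.1,0,0.03, 0.048,0.002,-0.141,0.1,0.1,1.9,0.03, 0.096,0.003,-0.141,0.1,0.1,3.8,0.03, 0.144,0.004,-0.141,0.1,0.1,5.7,0.03, 0.192,0.005,-0.141,0.1,0.1,7.7,0.03, 0.192,0.005,-0.141,0.1,0.1,7.7,0.03, 0.192,0.005,-0.091,0.1,0.1,7.7,0.03, 0.192,0.005,-0.041,0.1,0.1,7.7,0.03]
[0,0,0.02,0,0,0,0.03, 0,0,0.02,0,0,0,0.03, 0,0,0.02,0,0,0,0.03]
```

Emit:
servo_tool(
  commands=[0, 0, -0.047, 0, 0, 0, 0.03, 0, 0, -0.094, 0, 0, 0, 0.03, 0, 0, -0.141, 0, 0, 0, 0.03, 0.048, 0.002, -0.141, 0, 0, 1.9, 0.03, 0.096, 0.003, -0.141, 0, 0, 3.8, 0.03, 0.144, 0.004, -0.141, 0, 0, 5.7, 0.03, 0.19, 0.005, -0.141, 0, 0, 7.7, 0.03, 0.19, 0.005, -0.141, 0, 0, 7.7, 0.03, 0.19, 0.005, -0.091, 0, 0, 7.7, 0.03, 0.19, 0.005, -0.045, 0, 0, 7.7, 0.03],
)

```text
time: 23.05
tool_pos: [0.547, 0.0177, 0.1013]
ee_rot: [3.14, 0.001, 1.486]
wrist_force: [0.2, 0.1, -2.9]
width: 0.0497
finger_force: 30.0
```

Emit:
servo_tool(
  commands=[0, 0, 0.012, 0, 0, 0, 0.03, 0, 0, 0.022, 0, 0, 0, 0.03, 0, 0, 0.022, 0, 0, 0, 0.03],
)

```text
time: 23.42
tool_pos: [0.5475, 0.0182, 0.0814]
ee_rot: [3.14, 0.0, 1.486]
wrist_force: [0.1, -0.8, -1.3]
width: 0.0496
finger_force: 30.0
```

Emit:
servo_tool(
  commands=[0, 0, 0.002, 0, 0, 0, 0.03, 0, 0, 0.003, 0, 0, 0, 0.03, 0, 0, 0.003, 0, 0, 0, 0.03],
)

```text
time: 23.8
tool_pos: [0.5474, 0.0186, 0.0784]
ee_rot: [3.14, 0.0, 1.486]
wrist_force: [-0.3, 0.5, 0.0]
width: 0.0495
finger_force: 30.0
```

Emit:
servo_tool(
  commands=[0, 0, 0, 0, 0, 0, 0.075, 0, 0, 0, 0, 0, 0, 0.075, 0, 0, 0, 0, 0, 0, 0.075, 0, 0, 0, 0, 0, 0, 0.075, 0, 0, -0.05, 0, 0, 0, 0.075, 0, 0, -0.1, 0, 0, 0, 0.075, 0, 0, -0.15, 0, 0, 0, 0.08, -0.02, 0, -0.2, 0, 0, 0, 0.08, -0.02, 0, -0.2, 0, 0, 0, 0.08, -0.02, 0, -0.2, 0, 0, 0, 0.08],
)

```text
time: 25.05
tool_pos: [0.5449, -0.0013, 0.2767]
ee_rot: [-3.141, -0.0, 1.486]
wrist_force: [0.4, -0.7, -0.3]
width: 0.08
finger_force: 0.0
```

```bash
python3 - <<'E'
from h import *
M["soapbox"]=[q+[0,0,.019] for q in M["soapbox"]]
s=slot(-.0812); print(s,TR); print(tool()[:3,3])
a=look("soapbox",[s[0],s[1],-.083])
print("in tray frame", place(np.array([[a[0]-TR[0],a[1]-TR[1],0]]),0,0,-TR[2]))
plan([(.565,-.285,.28,1.55,.08,2)])
E
```

```text
[0.54726814 0.02007953 0.        ] (0.554, 0.101, -0.083)
[ 0.54487478 -0.00127993  0.27671898]
soapbox [ 0.5483  0.0204 -0.0903] 0.948
in tray frame [[ 0.00099265 -0.08084267  0.        ]]
[-0.056,0.009,-0.001,-0.2,0,-0.7,0.08, -0.113,0.018,-0.002,-0.2,0,-1.5,0.08, -0.169,0.027,-0.003,-0.2,0,-2.2,0.08, -0.225,0.036,-0.004,-0.2,0,-2.9,0.08, -0.281,0.044,-0.005,-0.2,0,-3.6,0.08, -0.281,0.044,-0.005,-0.2,0,-3.6,0.08, -0.281,0.044,-0.005,-0.2,0,-3.6,0.08]
```

Soap box is on target. Now the jar.

Emit:
servo_tool(
  commands=[-0.056, 0.009, 0, 0, 0, -0.7, 0.08, -0.113, 0.018, -0.002, 0, 0, -1.5, 0.08, -0.169, 0.027, -0.003, 0, 0, -2.2, 0.08, -0.225, 0.036, -0.004, 0, 0, -2.9, 0.08, -0.281, 0.044, -0.005, 0, 0, -3.6, 0.08, -0.281, 0.044, -0.005, 0, 0, -3.6, 0.08, -0.281, 0.044, -0.005, 0, 0, -3.6, 0.08],
)

```text
time: 26.02
tool_pos: [0.5649, -0.2843, 0.2806]
ee_rot: [-3.139, -0.002, 1.549]
wrist_force: [0.1, -0.8, -0.9]
width: 0.0803
finger_force: 0.0
```

```bash
python3 - <<'E'
from h import *
print(tool()[:3,3])
a=look("jar",[.569,-.272])
plan([(a[0],a[1],.20,1.55,.08),(a[0],a[1],.058,1.55,.08,2)],vmax=.05)
for n,x in (("tub",[.4516,-.4]),("carton",[.449,-.2887,.41]),("beaker",[.552,-.379])): look(n,x)
E
```

```text
[ 0.56493954 -0.28430521  0.28059245]
jar [ 0.5696 -0.2733] 0.948
[0.005,0.002,0.041,0,-0.1,0,0.08, 0.01,0.004,0.082,0,-0.1,0.1,0.08, 0.01,0.004,0.129,0,-0.1,0.1,0.08, 0.01,0.004,0.177,0,-0.1,0.1,0.08, 0.01,0.004,0.224,0,-0.1,0.1,0.08, 0.01,0.004,0.224,0,-0.1,0.1,0.08, 0.01,0.004,0.224,0,-0.1,0.1,0.08]
tub [ 0.4536 -0.3974] 0.199
carton [ 0.4493 -0.2887  0.4229] 0.971
beaker [ 0.551  -0.3788] 0.868
```

Emit:
servo_tool(
  commands=[0.005, 0.002, 0.041, 0, 0, 0, 0.08, 0.01, 0.004, 0.082, 0, 0, 0, 0.08, 0.01, 0.004, 0.129, 0, 0, 0, 0.08, 0.01, 0.004, 0.177, 0, 0, 0, 0.08, 0.01, 0.004, 0.224, 0, 0, 0, 0.08, 0.01, 0.004, 0.224, 0, 0, 0, 0.08, 0.01, 0.004, 0.224, 0, 0, 0, 0.03, 0.01, 0.004, 0.224, 0, 0, 0, 0.03, 0.01, 0.004, 0.224, 0, 0, 0, 0.03, 0.01, 0.004, 0.224, 0, 0, 0, 0.03],
)

```text
time: 27.68
tool_pos: [0.5694, -0.2759, 0.0609]
ee_rot: [3.141, 0.002, 1.549]
wrist_force: [-3.3, -0.2, 5.6]
width: 0.0516
finger_force: 30.0
```

Emit:
servo_tool(
  commands=[0, 0, 0, 0, 0, 0, 0.03, 0, 0, 0, 0, 0, 0, 0.03],
)

```text
time: 27.92
tool_pos: [0.5695, -0.2759, 0.0609]
ee_rot: [3.141, 0.002, 1.549]
wrist_force: [-3.5, -0.6, 5.9]
width: 0.0515
finger_force: 30.0
```

```bash
python3 - <<'E'
from h import *
T=tool(); print(T[:3,3]); s=slot(-.0254); d=-.2733-T[1,3]; print(d)
plan([(T[0,3],T[1,3],.20,1.55,.03),(s[0],s[1]-d,.20,1.487,.03,1),(s[0],s[1]-d,.10,1.487,.03),(s[0],s[1]-d,T[2,3]+.019,1.487,.03,2)],vmax=.055)
E
```

```text
[ 0.56945081 -0.27588033  0.06091896]
0.0025803307550095744
[0,0,-0.046,0.1,0.1,0,0.03, 0,0,-0.093,0.1,0.1,0,0.03, 0,0,-0.139,0.1,0.1,-0.1,0.03, 0.05,-0.003,-0.139,0.1,0.1,0.5,0.03, 0.099,-0.007,-0.139,0.1,0.1,1,0.03, 0.149,-0.011,-0.139,0.1,0.1,1.5,0.03, 0.199,-0.014,-0.139,0.1,0.1,2,0.03, 0.249,-0.018,-0.14,0.1,0.1,2.5,0.03, 0.298,-0.021,-0.14,0.1,0.1,3,0.03, 0.348,-0.025,-0.14,0.1,0.1,3.5,0.03]
[0,0,0,0,0,0,0.03, 0,0,0.05,0,0,0,0.03, 0,0,0.1,0,0,0,0.03, 0,0,0.12,0,0,0,0.03, 0,0,0.12,0,0,0,0.03, 0,0,0.12,0,0,0,0.03]
```

Emit:
servo_tool(
  commands=[0, 0, -0.046, 0, 0, 0, 0.03, 0, 0, -0.093, 0, 0, 0, 0.03, 0, 0, -0.139, 0, 0, 0, 0.03, 0.05, -0.003, -0.139, 0, 0, 0.5, 0.03, 0.099, -0.007, -0.139, 0, 0, 1, 0.03, 0.149, -0.011, -0.139, 0, 0, 1.5, 0.03, 0.199, -0.014, -0.139, 0, 0, 2, 0.03, 0.249, -0.018, -0.14, 0, 0, 2.5, 0.03, 0.298, -0.021, -0.14, 0, 0, 3, 0.03, 0.348, -0.025, -0.14, 0, 0, 3.5, 0.03],
)

```text
time: 29.18
tool_pos: [0.5516, 0.075, 0.1982]
ee_rot: [3.142, -0.0, 1.488]
wrist_force: [-0.5, -0.3, -3.2]
width: 0.0516
finger_force: 30.0
```

Emit:
servo_tool(
  commands=[0, 0, 0, 0, 0, 0, 0.03, 0, 0, 0.05, 0, 0, 0, 0.03, 0, 0, 0.1, 0, 0, 0, 0.03, 0, 0, 0.118, 0, 0, 0, 0.03, 0, 0, 0.118, 0, 0, 0, 0.03, 0, 0, 0.118, 0, 0, 0, 0.03],
)

```text
time: 29.92
tool_pos: [0.5527, 0.0728, 0.0815]
ee_rot: [3.14, -0.0, 1.487]
wrist_force: [-0.1, -0.8, -2.9]
width: 0.0514
finger_force: 30.0
```

Emit:
servo_tool(
  commands=[0, 0, 0.002, 0, 0, 0, 0.03, 0, 0, 0.002, 0, 0, 0, 0.03, 0, 0, 0.002, 0, 0, 0, 0.075, 0, 0, 0.002, 0, 0, 0, 0.075, 0, 0, 0.002, 0, 0, 0, 0.075, 0, 0, 0.002, 0, 0, 0, 0.075, 0, 0, -0.05, 0, 0, 0, 0.075, 0, 0, -0.1, 0, 0, 0, 0.075, -0.02, 0, -0.15, 0, 0, 0, 0.08, -0.03, 0, -0.19, 0, 0, 0, 0.08],
)

```text
time: 31.18
tool_pos: [0.5497, 0.0429, 0.2731]
ee_rot: [3.139, 0.0, 1.488]
wrist_force: [1.5, 0.3, 0.2]
width: 0.0801
finger_force: 0.0
```

```bash
python3 - <<'E'
from h import *
for k in("soapbox","jar"): M[k]=[q+[0,0,.019] for q in M[k]]
print(tool()[:3,3])
for k,y in(("soapbox",-.0812),("jar",-.0254)):
    s=slot(y); a=look(k,[s[0],s[1],-.083][:3 if k=="soapbox" else 2])
    if a is not None: print(k,"in tray", place(np.array([[a[0]-TR[0],a[1]-TR[1],0]]),0,0,-TR[2]))
plan([(.45,-.30,.28,1.98,.085,2)])
E
```

```text
[0.54965045 0.04289138 0.27309332]
soapbox [ 0.5526  0.0196 -0.0746] 0.854
soapbox in tray [[ 0.00532904 -0.08121134  0.        ]]
jar [0.5536 0.076 ] 0.92
jar in tray [[ 0.00163186 -0.02491859  0.        ]]
[-0.058,-0.012,-0.002,0.1,0,-4.7,0.085, -0.117,-0.024,-0.003,0.1,0,-9.4,0.085, -0.175,-0.035,-0.005,0.1,0,-14.1,0.085, -0.234,-0.047,-0.006,0.1,0,-18.8,0.085, -0.292,-0.059,-0.008,0.1,0,-23.5,0.085, -0.351,-0.071,-0.009,0.1,0,-28.2,0.085, -0.351,-0.071,-0.009,0.1,0,-28.2,0.085, -0.351,-0.071,-0.009,0.1,0,-28.2,0.085]
```

```bash
python3 - <<'E'
from h import *
plan([(.44,-.41,.28,1.1,.085,2)])
E
```

```text
[-0.058,-0.009,-0.001,0.1,0,2.8,0.085, -0.115,-0.018,-0.002,0.1,0,5.6,0.085, -0.173,-0.027,-0.003,0.1,0,8.3,0.085, -0.23,-0.036,-0.005,0.1,0,11.1,0.085, -0.288,-0.045,-0.006,0.1,0,13.9,0.085, -0.346,-0.054,-0.007,0.1,0,16.7,0.085, -0.403,-0.063,-0.008,0.1,0,19.4,0.085, -0.461,-0.072,-0.009,0.1,0,22.2,0.085, -0.461,-0.072,-0.009,0.1,0,22.2,0.085, -0.461,-0.072,-0.009,0.1,0,22.2,0.085]
```

Emit:
servo_tool(
  commands=[-0.058, -0.009, -0.001, 0, 0, 2.8, 0.085, -0.115, -0.018, -0.002, 0, 0, 5.6, 0.085, -0.173, -0.027, -0.003, 0, 0, 8.3, 0.085, -0.23, -0.036, -0.005, 0, 0, 11.1, 0.085, -0.288, -0.045, -0.006, 0, 0, 13.9, 0.085, -0.346, -0.054, -0.007, 0, 0, 16.7, 0.085, -0.403, -0.063, -0.008, 0, 0, 19.4, 0.085, -0.461, -0.072, -0.009, 0, 0, 22.2, 0.085, -0.461, -0.072, -0.009, 0, 0, 22.2, 0.085, -0.461, -0.072, -0.009, 0, 0, 22.2, 0.085],
)

```text
time: 32.62
tool_pos: [0.4395, -0.4091, 0.2771]
ee_rot: [-3.138, -0.002, 1.101]
wrist_force: [-0.2, -0.3, 0.8]
width: 0.0851
finger_force: 0.0
```

```bash
python3 - <<'E'
from h import *
print(tool()[:3,3])
a=look("tub",[.4516,-.4])
w=shoot("wrist"); print(proj(w,[.4516,-.4,.05])); print([(round(d["conf"],2),d["box"]) for d in spotter.trace("tub",w)])
if a is not None: plan([(a[0],a[1],.20,1.1,.085),(a[0],a[1],.058,1.1,.085,2)],vmax=.05)
cv2.imwrite("pics/w7.png",w["img"])
E
```

```text
[ 0.43951123 -0.40907044  0.2771115 ]
tub [ 0.4512 -0.4003] 0.962
[[324.23319608 157.39227425]]
[(0.95, [300.5, 131.0, 46.9, 56.4])]
[0.006,0.003,0.04,0,0,0.1,0.085, 0.012,0.006,0.08,0,0,0.2,0.085, 0.012,0.006,0.127,0,0,0.2,0.085, 0.012,0.006,0.174,0,0,0.2,0.085, 0.012,0.006,0.222,0,0,0.2,0.085, 0.012,0.006,0.222,0,0,0.2,0.085, 0.012,0.006,0.222,0,0,0.2,0.085]
```

View pics/w7.png

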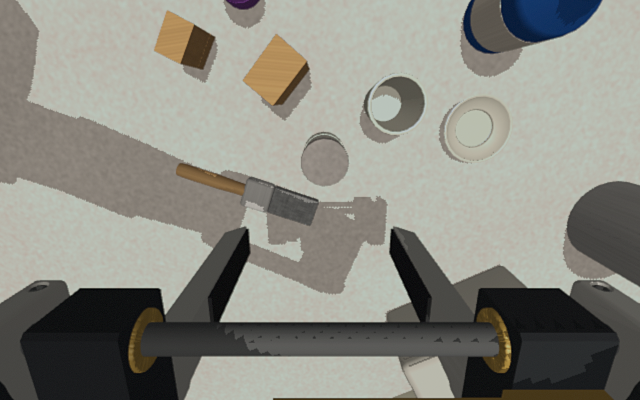

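The view shows the tub at (324,157), the brush head at (285,200), the beaker at (395,103), the large carton at (277,70) and the small look-alike at (184,38). The fingers have room on both sides of the tub.

Emit:
servo_tool(
  commands=[0.006, 0.003, 0.04, 0, 0, 0, 0.085, 0.012, 0.006, 0.08, 0, 0, 0, 0.085, 0.012, 0.006, 0.127, 0, 0, 0, 0.085, 0.012, 0.006, 0.174, 0, 0, 0, 0.085, 0.012, 0.006, 0.222, 0, 0, 0, 0.085, 0.012, 0.006, 0.222, 0, 0, 0, 0.085, 0.012, 0.006, 0.222, 0, 0, 0, 0.03, 0.012, 0.006, 0.222, 0, 0, 0, 0.03, 0.012, 0.006, 0.222, 0, 0, 0, 0.03, 0.012, 0.006, 0.222, 0, 0, 0, 0.03],
)

```text
time: 34.08
tool_pos: [0.4509, -0.4028, 0.0596]
ee_rot: [3.139, 0.001, 1.1]
wrist_force: [-1.7, 0.8, 6.0]
width: 0.0553
finger_force: 30.0
```

Emit:
servo_tool(
  commands=[0, 0, 0, 0, 0, 0, 0.03, 0, 0, 0, 0, 0, 0, 0.03],
)

```text
time: 34.33
tool_pos: [0.4509, -0.4028, 0.0596]
ee_rot: [3.139, 0.001, 1.1]
wrist_force: [-1.4, 1.0, 5.7]
width: 0.0553
finger_force: 30.0
```

```bash
python3 - <<'E'
from h import *
T=tool(); print(T[:3,3]); s=slot(.0334); d=T[:3,:3].T@(np.array([.4512,-.4003,0])-T[:3,3]); print(d)
e=.083; g=s[:2]-d[0]*np.array([e,1]); print(s,g)
plan([(T[0,3],T[1,3],.20,1.1,.03),(g[0],g[1],.205,1.487,.03,1),(g[0],g[1],.10,1.487,.03),(g[0],g[1],T[2,3]+.018,1.487,.03,2)],vmax=.055)
E
```

```text
[ 0.45085379 -0.40282554  0.05961443]
[ 0.00247915 -0.0009865   0.05960922]
[0.55676902 0.13428502 0.        ] [0.55656325 0.13180587]
[0,0,-0.047,0.1,0.1,0,0.03, 0,0,-0.094,0.1,0.1,0,0.03, 0,0,-0.14,0.1,0.1,0,0.03, 0.052,-0.014,-0.141,0.1,0.1,-2.2,0.03, 0.105,-0.029,-0.142,0.1,0.1,-4.4,0.03, 0.157,-0.044,-0.142,0.1,0.1,-6.6,0.03, 0.21,-0.059,-0.143,0.1,0.1,-8.8,0.03, 0.262,-0.074,-0.143,0.1,0.1,-11.1,0.03, 0.315,-0.088,-0.144,0.1,0.1,-13.3,0.03, 0.367,-0.103,-0.145,0.1,0.1,-15.5,0.03]
[0.054,0,-0.001,0,0,-2.2,0.03, 0.109,-0.001,-0.001,0,0,-4.4,0.03, 0.163,-0.001,-0.002,0,0,-6.7,0.03, 0.163,-0.001,-0.002,0,0,-6.7,0.03, 0.163,-0.001,0.051,0,0,-6.7,0.03, 0.163,-0.001,0.103,0,0,-6.7,0.03, 0.163,-0.001,0.126,0,0,-6.7,0.03, 0.163,-0.001,0.126,0,0,-6.7,0.03, 0.163,-0.001,0.126,0,0,-6.7,0.03]
```

Emit:
servo_tool(
  commands=[0, 0, -0.047, 0, 0, 0, 0.03, 0, 0, -0.094, 0, 0, 0, 0.03, 0, 0, -0.14, 0, 0, 0, 0.03, 0.052, -0.014, -0.141, 0, 0, -2.2, 0.03, 0.105, -0.029, -0.142, 0, 0, -4.4, 0.03, 0.157, -0.044, -0.142, 0, 0, -6.6, 0.03, 0.21, -0.059, -0.143, 0, 0, -8.8, 0.03, 0.262, -0.074, -0.143, 0, 0, -11.1, 0.03, 0.315, -0.088, -0.144, 0, 0, -13.3, 0.03, 0.367, -0.103, -0.145, 0, 0, -15.5, 0.03],
)

```text
time: 35.58
tool_pos: [0.5248, -0.0264, 0.2019]
ee_rot: [-3.141, -0.0, 1.372]
wrist_force: [1.2, 0.2, -2.1]
width: 0.0553
finger_force: 30.0
```

Emit:
servo_tool(
  commands=[0.054, 0, -0.001, 0, 0, -2.2, 0.03, 0.109, -0.001, -0.001, 0, 0, -4.4, 0.03, 0.163, -0.001, -0.002, 0, 0, -6.7, 0.03, 0.163, -0.001, -0.002, 0, 0, -6.7, 0.03, 0.163, -0.001, -0.002, 0, 0, -6.7, 0.03],
)

```text
time: 36.2
tool_pos: [0.5559, 0.1315, 0.2037]
ee_rot: [-3.14, 0.001, 1.488]
wrist_force: [-1.0, -0.5, -2.5]
width: 0.0556
finger_force: 30.0
```

```bash
python3 - <<'E'
from h import *
plan([(.5566,.1318,.11,1.487,.03),(.5566,.1318,.0785,1.487,.03,2)],vmax=.055)
E
```

```text
[0,0,0.047,-0.1,0.1,0,0.03, 0.001,0.001,0.094,-0.1,0.1,0.1,0.03, 0.001,0.001,0.125,-0.1,0.1,0.1,0.03, 0.001,0.001,0.125,-0.1,0.1,0.1,0.03, 0.001,0.001,0.125,-0.1,0.1,0.1,0.03]
```

Emit:
servo_tool(
  commands=[0, 0, 0.047, 0, 0, 0, 0.03, 0, 0.001, 0.094, 0, 0, 0, 0.03, 0, 0.001, 0.125, 0, 0, 0, 0.03, 0, 0.001, 0.125, 0, 0, 0, 0.03, 0, 0.001, 0.125, 0, 0, 0, 0.03],
)

```text
time: 36.83
tool_pos: [0.5576, 0.1305, 0.0802]
ee_rot: [3.141, 0.0, 1.486]
wrist_force: [-0.2, -0.5, -1.6]
width: 0.0549
finger_force: 30.0
```

Emit:
servo_tool(
  commands=[0, 0, 0, 0, 0, 0, 0.075, 0, 0, 0, 0, 0, 0, 0.075, 0, 0, 0, 0, 0, 0, 0.075, 0, 0, 0, 0, 0, 0, 0.075, 0, 0, -0.05, 0, 0, 0, 0.075, 0, 0, -0.1, 0, 0, 0, 0.08, -0.02, 0, -0.15, 0, 0, 0, 0.09, -0.05, 0, -0.2, 0, 0, 0, 0.09, -0.05, 0, -0.2, 0, 0, 0, 0.09],
)

```text
time: 37.95
tool_pos: [0.555, 0.0805, 0.2856]
ee_rot: [3.13, -0.001, 1.486]
wrist_force: [0.3, 0.0, 0.1]
width: 0.0904
finger_force: 0.0
```

```bash
python3 - <<'E'
from h import *
for k in("soapbox","jar","tub"): M[k]=[q+[0,0,.019] for q in M[k]]
print(tool()[:3,3])
for k,y in(("tub",.0334),("jar",-.0254)):
    s=slot(y); a=look(k,[s[0],s[1]])
    if a is not None: print(k,"in tray", place(np.array([[a[0]-TR[0],a[1]-TR[1],0]]),0,0,-TR[2]))
plan([(.45,-.30,.28,1.99,.09,2)])
E
```

```text
[0.5550192  0.08051432 0.2856402 ]
tub [0.5594 0.1339] 0.973
tub in tray [[0.0026831  0.03319329 0.        ]]
jar [0.5552 0.0755] 0.906
jar in tray [[ 0.00326752 -0.02533173  0.        ]]
[-0.056,-0.01,0,-0.2,0,-4.1,0.09, -0.111,-0.02,-0.001,-0.2,0,-8.2,0.09, -0.167,-0.03,-0.001,-0.2,0,-12.3,0.09, -0.223,-0.04,-0.001,-0.2,0,-16.4,0.09, -0.278,-0.051,-0.002,-0.2,0,-20.5,0.09, -0.334,-0.061,-0.002,-0.2,0,-24.6,0.09, -0.389,-0.071,-0.002,-0.2,0,-28.7,0.09, -0.389,-0.071,-0.002,-0.2,0,-28.7,0.09, -0.389,-0.071,-0.002,-0.2,0,-28.7,0.09]
```

Emit:
servo_tool(
  commands=[-0.056, -0.01, 0, 0, 0, -4.1, 0.09, -0.111, -0.02, -0.001, 0, 0, -8.2, 0.09, -0.167, -0.03, -0.001, 0, 0, -12.3, 0.09, -0.223, -0.04, -0.001, 0, 0, -16.4, 0.09, -0.278, -0.051, -0.002, 0, 0, -20.5, 0.09, -0.334, -0.061, -0.002, 0, 0, -24.6, 0.09, -0.389, -0.071, -0.002, 0, 0, -28.7, 0.09, -0.389, -0.071, -0.002, 0, 0, -28.7, 0.09, -0.389, -0.071, -0.002, 0, 0, -28.7, 0.09],
)

```text
time: 39.28
tool_pos: [0.4502, -0.2989, 0.2798]
ee_rot: [-3.141, -0.003, 1.989]
wrist_force: [0.8, 0.6, -0.1]
width: 0.0902
finger_force: 0.0
```

```bash
python3 - <<'E'
from h import *
print(tool()[:3,3])
a=look("carton",[.449,-.289,.415]); y=a[2]+np.pi/2
plan([(a[0],a[1],.20,y,.09),(a[0],a[1],.062,y,.09,2)],vmax=.05)
E
```

```text
[ 0.45022501 -0.29891298  0.27980006]
carton [ 0.4492 -0.2887  0.3967] 0.976
[0.005,0.001,0.04,0,-0.1,0.7,0.09, 0.009,0.003,0.081,0,-0.1,1.3,0.09, 0.009,0.003,0.127,0,-0.1,1.3,0.09, 0.009,0.003,0.173,0,-0.1,1.3,0.09, 0.009,0.003,0.219,0,-0.1,1.3,0.09, 0.009,0.003,0.219,0,-0.1,1.3,0.09, 0.009,0.003,0.219,0,-0.1,1.3,0.09]
```

Emit:
servo_tool(
  commands=[0.005, 0.001, 0.04, 0, 0, 0.7, 0.09, 0.009, 0.003, 0.081, 0, 0, 1, 0.09, 0.009, 0.003, 0.127, 0, 0, 1, 0.09, 0.009, 0.003, 0.173, 0, 0, 1, 0.09, 0.009, 0.003, 0.219, 0, 0, 1, 0.09, 0.009, 0.003, 0.219, 0, 0, 1, 0.09, 0.009, 0.003, 0.219, 0, 0, 1, 0.04, 0.009, 0.003, 0.219, 0, 0, 1, 0.04, 0.009, 0.003, 0.219, 0, 0, 1, 0.04, 0.009, 0.003, 0.219, 0, 0, 1, 0.04],
)

```text
time: 40.62
tool_pos: [0.4499, -0.2912, 0.064]
ee_rot: [3.14, 0.002, 1.971]
wrist_force: [-0.6, -0.2, 3.2]
width: 0.058
finger_force: 30.0
```

Emit:
servo_tool(
  commands=[0, 0, 0, 0, 0, 0, 0.04, 0, 0, 0, 0, 0, 0, 0.04],
)

```text
time: 40.88
tool_pos: [0.4499, -0.2912, 0.064]
ee_rot: [3.14, 0.002, 1.971]
wrist_force: [-0.6, 0.2, 5.9]
width: 0.0577
finger_force: 30.0
```

```bash
python3 - <<'E'
from h import *
T=tool(); print(T[:3,3]); s=slot(.0862,-.002); d=T[:3,:3].T@(np.array([.4492,-.2887,0])-T[:3,3]); print(d)
g=s[:2]-d[0]*np.array([.083,1]); print(s,g)
plan([(T[0,3],T[1,3],.205,1.97,.04),(g[0],g[1],.21,1.487,.04,2)],vmax=.055)
E
```

```text
[ 0.44993076 -0.29117304  0.06401909]
[0.0027117  0.00021698 0.06401323]
[0.55915327 0.18706906 0.        ] [0.5589282  0.18435736]
[0,0,-0.047,0.1,0.1,0,0.04, 0,0,-0.094,0.1,0.1,0.1,0.04, 0,0,-0.141,0.1,0.1,0.1,0.04, 0.044,0.032,-0.142,0.1,0.1,3.2,0.04, 0.088,0.064,-0.142,0.1,0.1,6.2,0.04, 0.131,0.095,-0.143,0.1,0.1,9.3,0.04, 0.175,0.127,-0.143,0.1,0.1,12.4,0.04, 0.219,0.159,-0.144,0.1,0.1,15.5,0.04, 0.263,0.191,-0.145,0.1,0.1,18.5,0.04, 0.307,0.222,-0.145,0.1,0.1,21.6,0.04]
[0.053,0.013,-0.001,0,0,3.1,0.04, 0.105,0.027,-0.001,0,0,6.1,0.04, 0.105,0.027,-0.001,0,0,6.1,0.04, 0.105,0.027,-0.001,0,0,6.1,0.04]
```

Emit:
servo_tool(
  commands=[0, 0, -0.047, 0, 0, 0, 0.04, 0, 0, -0.094, 0, 0, 0, 0.04, 0, 0, -0.141, 0, 0, 0, 0.04, 0.044, 0.032, -0.142, 0, 0, 3.2, 0.04, 0.088, 0.064, -0.142, 0, 0, 6.2, 0.04, 0.131, 0.095, -0.143, 0, 0, 9.3, 0.04, 0.175, 0.127, -0.143, 0, 0, 12.4, 0.04, 0.219, 0.159, -0.144, 0, 0, 15.5, 0.04, 0.263, 0.191, -0.145, 0, 0, 18.5, 0.04, 0.307, 0.222, -0.145, 0, 0, 21.6, 0.04],
)

```text
time: 42.12
tool_pos: [0.5338, 0.0805, 0.2067]
ee_rot: [-3.141, 0.0, 1.593]
wrist_force: [0.6, 0.9, -1.8]
width: 0.058
finger_force: 30.0
```

Emit:
servo_tool(
  commands=[0.053, 0.013, -0.001, 0, 0, 3.1, 0.04, 0.105, 0.027, -0.001, 0, 0, 6.1, 0.04, 0.105, 0.027, -0.001, 0, 0, 6.1, 0.04, 0.105, 0.027, -0.001, 0, 0, 6.1, 0.04],
)

```text
time: 42.62
tool_pos: [0.558, 0.184, 0.2075]
ee_rot: [-3.14, 0.001, 1.489]
wrist_force: [0.3, -0.1, -1.4]
width: 0.0578
finger_force: 30.0
```

```bash
python3 - <<'E'
from h import *
print(robot.get_obs()["ee_rot"])
plan([(.559,.1844,.12,1.487,.04),(.559,.1844,.083,1.487,.04,2)],vmax=.05)
E
```

```text
[-3.13994483e+00  1.35131942e-03  1.48860558e+00]
[0,0.001,0.044,-0.1,0.1,0,0.04, 0.001,0.001,0.088,-0.1,0.1,0.1,0.04, 0.001,0.001,0.125,-0.1,0.1,0.1,0.04, 0.001,0.001,0.125,-0.1,0.1,0.1,0.04, 0.001,0.001,0.125,-0.1,0.1,0.1,0.04]
```

Emit:
servo_tool(
  commands=[0, 0, 0.044, 0, 0, 0, 0.04, 0, 0, 0.088, 0, 0, 0, 0.04, 0, 0, 0.115, 0, 0, 0, 0.04, 0, 0, 0.125, 0, 0, 0, 0.04, 0, 0, 0.125, 0, 0, 0, 0.04, 0, 0, 0.125, 0, 0, 0, 0.04],
)

```text
time: 43.38
tool_pos: [0.567, 0.1832, 0.0991]
ee_rot: [3.116, -0.006, 1.485]
wrist_force: [-0.5, -2.6, 38.7]
width: 0.0695
finger_force: 32.5
```

Contact: 38.7 N while lowering. I'm backing off to look.

Emit:
servo_tool(
  commands=[0, 0, -0.02, 0, 0, 0, 0.04, 0, 0, -0.05, 0, 0, 0, 0.04, 0, 0, -0.08, 0, 0, 0, 0.04, 0, 0, -0.11, 0, 0, 0, 0.04, 0, 0, -0.11, 0, 0, 0, 0.04],
)

```text
time: 44.0
tool_pos: [0.56, 0.1831, 0.1968]
ee_rot: [3.135, -0.002, 1.486]
wrist_force: [-0.1, 0.9, -0.3]
width: 0.0617
finger_force: 28.9
```

```bash
python3 - <<'E'
from h import *
w=shoot("wrist"); cv2.imwrite("pics/w8.png",w["img"])
E
```

```text
(no output)
```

View pics/w8.png

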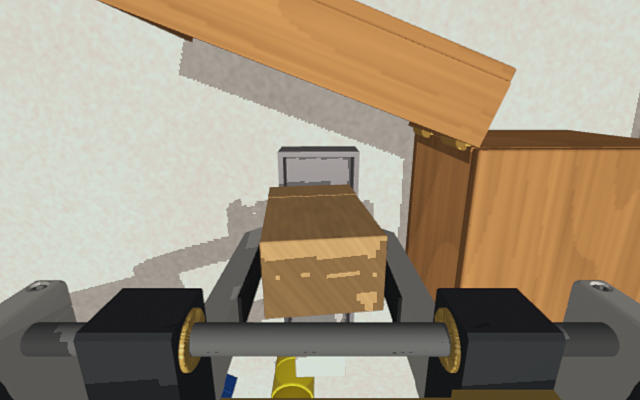

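The carton is still held but tilted, at (325,250); the far end of the tray rim shows at (278–358,148). I'll set the carton down on free counter to square it, then re-measure the tray.

```bash
python3 - <<'E'
from h import *
w=shoot("wrist"); print([ray(w,u,.054).round(4) for u in((278,148),(358,148))])
print(place(np.array([[-.04,.116,.054],[.04,.116,.054]]),*TR).round(4))
plan([(.40,.16,.20,1.487,.04,1),(.40,.16,.085,1.487,.04,2)],vmax=.05)
E
```

```text
[array([0.5235, 0.2234, 0.054 ]), array([0.6002, 0.2169, 0.054 ])]
[[0.5238 0.2199 0.054 ]
 [0.6035 0.2133 0.054 ]]
[-0.009,-0.039,-0.002,0,0,0,0.04, -0.018,-0.078,-0.004,0,0,0,0.04, -0.027,-0.117,-0.005,0,0,0,0.04, -0.036,-0.156,-0.007,0,0,0,0.04, -0.036,-0.156,-0.007,0,0,0,0.04, -0.036,-0.156,0.031,0,0,0,0.04, -0.036,-0.156,0.069,0,0,0,0.04, -0.036,-0.156,0.108,0,0,0,0.04, -0.036,-0.156,0.108,0,0,0,0.04, -0.036,-0.156,0.108,0,0,0,0.04]
```

```bash
python3 - <<'E'
from h import *
w=shoot("wrist"); T=tool(); B=M["carton"][0]
r=find(w,"carton",(325,250),tol=60); print(r is not None)
def P(x):
    # carton centre in tool axes: x (row dir), y (closing), z; tilt about tool x and y; carton x axis along tool y
    R=T[:3,:3]@Rn.from_euler("xyz",[x[3],x[4],0]).as_matrix()
    Q=np.c_[B[:,1],B[:,0],-(B[:,2]-.0475)]
    return [Q@R.T+T[:3,3]+T[:3,:3]@np.array(x[:3])]
x,s=fit([(w,r)],P,[.003,0,.0165,0,0],[.005,.005,.01,.1,.1]); print(x.round(4),s)
q=P(x)[0]; print("z range",q[:,2].min(),q[:,2].max(),T[2,3])
im=w["img"].copy(); m=mask(w,P(x)); cs,_=cv2.findContours((m>.5).astype(np.uint8),0,1); cv2.drawContours(im,cs,-1,(0,0,255),1); cs,_=cv2.findContours(r.astype(np.uint8),0,1); cv2.drawContours(im,cs,-1,(0,255,0),1); cv2.imwrite("pics/w9.png",im[150:350,200:450])
E
```

```text
True
[ 0.0016 -0.0012  0.0116  0.0994 -0.0032] 0.9880299352454146
z range 0.1297490301992769 0.23033463142657964 0.19166052995557079
```

Emit:
servo_tool(
  commands=[-0.009, -0.039, -0.002, 0, 0, 0, 0.04, -0.018, -0.078, -0.004, 0, 0, 0, 0.04, -0.027, -0.117, -0.005, 0, 0, 0, 0.04, -0.036, -0.156, -0.007, 0, 0, 0, 0.04, -0.036, -0.156, -0.007, 0, 0, 0, 0.04, -0.036, -0.156, 0.031, 0, 0, 0, 0.04, -0.036, -0.156, 0.069, 0, 0, 0, 0.04, -0.036, -0.156, 0.108, 0, 0, 0, 0.04, -0.036, -0.156, 0.12, 0, 0, 0, 0.04, -0.036, -0.156, 0.12, 0, 0, 0, 0.04],
)

```text
time: 45.45
tool_pos: [0.3999, 0.1612, 0.0727]
ee_rot: [-3.14, 0.001, 1.488]
wrist_force: [-0.1, 1.5, -1.5]
width: 0.0582
finger_force: 29.9
```

Emit:
servo_tool(
  commands=[0, 0, 0.006, 0, 0, 0, 0.04, 0, 0, 0.009, 0, 0, 0, 0.04, 0, 0, 0.009, 0, 0, 0, 0.04],
)

```text
time: 45.82
tool_pos: [0.4015, 0.1617, 0.066]
ee_rot: [3.138, -0.001, 1.488]
wrist_force: [1.1, 0.4, 3.2]
width: 0.0583
finger_force: 29.9
```

Emit:
servo_tool(
  commands=[0, 0, 0, 0, 0, 0, 0.09, 0, 0, 0, 0, 0, 0, 0.09, 0, 0, 0, 0, 0, 0, 0.09, 0, 0, 0, 0, 0, 0, 0.09, 0, 0, 0, 0, 0, 0, 0.09, 0, 0, -0.05, 0, 0, 0, 0.09, 0, 0, -0.1, 0, 0, 0, 0.09, 0, 0, -0.16, 0, 0, 0, 0.09, -0.03, 0.05, -0.22, 0, 0, 0, 0.09, -0.07, 0.08, -0.28, 0, 0, 0, 0.09],
)

```text
time: 47.08
tool_pos: [0.4604, 0.1035, 0.3184]
ee_rot: [3.141, -0.0, 1.49]
wrist_force: [0.3, 0.1, -0.3]
width: 0.09
finger_force: 0.0
```

Emit:
servo_tool(
  commands=[-0.04, 0.05, -0.02, 0, 0, 0, 0.09, -0.07, 0.07, -0.03, 0, 0, 0, 0.09, -0.07, 0.07, -0.03, 0, 0, 0, 0.09],
)

```text
time: 47.45
tool_pos: [0.5252, 0.026, 0.3467]
ee_rot: [-3.142, 0.0, 1.484]
wrist_force: [-0.8, 0.3, 0.1]
width: 0.0901
finger_force: 0.0
```

```bash
python3 - <<'E'
from h import *
T=tool(); print(T[:3,3])
look("carton",[.401,.165,-.083])
w=shoot("wrist")
tb=place(box(-.04,.04,-.116,.116,.054,.054),*TR)[[0,2,6,4]]
im=w["img"].copy()
cv2.polylines(im,[np.array([proj(w,q)[0] for q in tb],int)],True,(0,0,255),1); cv2.imwrite("pics/w10.png",im)
for k in("soapbox","jar","tub"): M[k]=[q+[0,0,.019] for q in M[k]]
for k,y in(("tub",.0334),("jar",-.0254),("soapbox",-.0812)):
    s=slot(y); a=look(k,[s[0],s[1],-.083][:3 if k=="soapbox" else 2])
    if a is not None: print(k,"in tray", place(np.array([[a[0]-TR[0],a[1]-TR[1],0]]),0,0,-TR[2]).round(4))
E
```

```text
[0.52516464 0.02596855 0.34671086]
carton [ 0.4048  0.1644 -0.1049] 0.958
tub [0.5539 0.134 ] 0.97
tub in tray [[-0.0028  0.0328  0.    ]]
jar [0.5498 0.0755] 0.965
jar in tray [[-0.0021 -0.0257  0.    ]]
soapbox [ 0.5487  0.0198 -0.0715] 0.917
soapbox in tray [[ 0.0014 -0.0814  0.    ]]
```

View pics/w10.png

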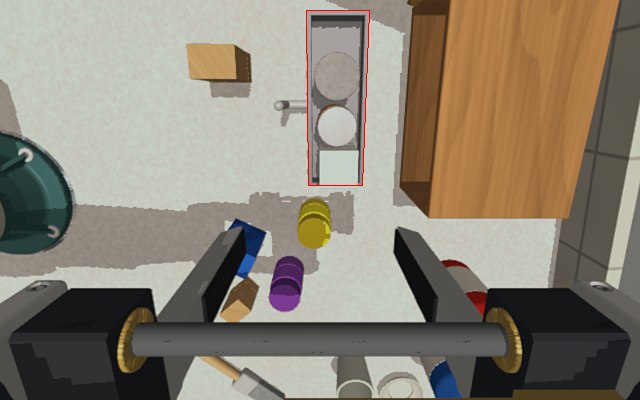

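```bash
cat >> h.py <<'E'
def tray_now(w=None,g=TR,items=None):
    w=w or shoot("wrist")
    uv=proj(w,[g[0],g[1],.04])[0]
    r=find(w,"tray",uv,tol=60)
    if r is None: print("no tray"); return
    b=box(-.04,.04,-.116,.116,.012,.054)
    r=cv2.morphologyEx(r.astype(np.uint8),cv2.MORPH_OPEN,np.ones((9,9),np.uint8))
    hull=np.zeros_like(r); cv2.fillConvexPoly(hull,cv2.convexHull(np.argwhere(r)[:,::-1].astype(np.int32)),1)
    x,s=fit([(w,hull)],lambda x:[place(b,x[0],x[1],g[2])],list(g[:2]),[.006,.006]); print("tray",x.round(4),round(s,3)); return x
E
python3 - <<'E'
from h import *
w=shoot("wrist"); tray_now(w)
g=cv2.cvtColor(w["img"],cv2.COLOR_BGR2GRAY).astype(float)
# intensity profile across rim (x dir) at tray y=+.09 at rim height, empty end, averaged over y .07....105
for off in [0]:
    xs=np.arange(-.055,.056,.001); prof=[]
    for x in xs:
        pts=np.array([proj(w,place(np.array([[x,y,.054]]),*TR)[0])[0] for y in np.arange(.068,.106,.002)],np.float32)
        prof.append(cv2.remap(w["img"][:,:,1],pts[:,0][None],pts[:,1][None],cv2.INTER_LINEAR).mean())
    print([(round(x*1000),int(p)) for x,p in zip(xs,prof)])
E
```

```text
tray [0.5471 0.1018] 0.722
[(-55, 197), (-54, 197), (-53, 197), (-52, 197), (-51, 197), (-50, 197), (-49, 197), (-48, 198), (-47, 198), (-46, 198), (-45, 199), (-44, 200), (-43, 198), (-42, 184), (-41, 168), (-40, 154), (-39, 158), (-38, 160), (-37, 157), (-36, 146), (-35, 120), (-34, 135), (-33, 144), (-32, 146), (-31, 146), (-30, 146), (-29, 146), (-28, 146), (-27, 146), (-26, 146), (-25, 146), (-24, 146), (-23, 146), (-22, 146), (-21, 144), (-20, 143), (-19, 143), (-18, 143), (-17, 143), (-16, 143), (-15, 143), (-14, 143), (-13, 143), (-12, 143), (-11, 144), (-10, 144), (-9, 145), (-8, 146), (-7, 146), (-6, 146), (-5, 146), (-4, 146), (-3, 146), (-2, 146), (-1, 146), (0, 145), (1, 144), (2, 143), (3, 143), (4, 143), (5, 143), (6, 143), (7, 143), (8, 143), (9, 143), (10, 143), (11, 143), (12, 143), (13, 144), (14, 145), (15, 145), (16, 145), (17, 145), (18, 145), (19, 145), (20, 145), (21, 145), (22, 145), (23, 143), (24, 142), (25, 143), (26, 143), (27, 141), (28, 129), (29, 101), (30, 85), (31, 64), (32, 46), (33, 50), (34, 80), (35, 125), (36, 155), (37, 160), (38, 160), (39, 167), (40, 185), (41, 200), (42, 203), (43, 202), (44, 201), (45, 201), (46, 201), (47, 200), (48, 200), (49, 198), (50, 199), (51, 200), (52, 200), (53, 198), (54, 197), (55, 197)]
```

```bash
cat >> h.py <<'E'
def rim(w,g=TR,y0=.06,y1=.106,z=.054):
    "tray x offset from g: outer edge positions (half-level crossings) at rim height, far (+y) end"
    xs=np.arange(-.06,.0601,.0005); P=[]
    for x in xs:
        pts=np.array([proj(w,place(np.array([[x,y,z]]),*g)[0])[0] for y in np.arange(y0,y1,.003)],np.float32)
        P.append(cv2.remap(w["img"][:,:,1],pts[:,0][None],pts[:,1][None],cv2.INTER_LINEAR).mean())
    return xs*1000,np.array(P)
E
python3 - <<'E'
from h import *
a=[.4048,.1644,-.1049]; y=a[2]+np.pi/2
plan([(a[0],a[1]-.01,.24,y,.09,2)])
E
```

```text
[0.029,-0.032,0.027,0,0,0.3,0.09, 0.058,-0.064,0.053,0,0,0.7,0.09, 0.087,-0.096,0.08,0,0,1,0.09, 0.116,-0.129,0.107,0,0,1.3,0.09, 0.116,-0.129,0.107,0,0,1.3,0.09, 0.116,-0.129,0.107,0,0,1.3,0.09]
```

Emit:
servo_tool(
  commands=[0.029, -0.032, 0.027, 0, 0, 0.3, 0.09, 0.058, -0.064, 0.053, 0, 0, 0.7, 0.09, 0.087, -0.096, 0.08, 0, 0, 1, 0.09, 0.116, -0.129, 0.107, 0, 0, 1.3, 0.09, 0.116, -0.129, 0.107, 0, 0, 1.3, 0.09, 0.116, -0.129, 0.107, 0, 0, 1.3, 0.09],
)

```text
time: 48.75
tool_pos: [0.4054, 0.1543, 0.2407]
ee_rot: [3.14, 0.0, 1.466]
wrist_force: [0.2, -0.2, 0.7]
width: 0.0893
finger_force: 0.0
```

```bash
python3 - <<'E'
from h import *
print(tool()[:3,3])
a=look("carton",[.4048,.1644,-.1049]); y=a[2]+np.pi/2
plan([(a[0]-.0015,a[1]-.001,.15,y,.09),(a[0]-.0015,a[1]-.001,.062,y,.09,2)],vmax=.05)
E
```

```text
[0.40538042 0.15432837 0.24073067]
carton [ 0.4038  0.1646 -0.1021] 0.972
[0.005,-0.003,0.046,0.1,0,-0.1,0.09, 0.009,-0.005,0.091,0.1,0,-0.3,0.09, 0.009,-0.005,0.135,0.1,0,-0.3,0.09, 0.009,-0.005,0.179,0.1,0,-0.3,0.09, 0.009,-0.005,0.179,0.1,0,-0.3,0.09, 0.009,-0.005,0.179,0.1,0,-0.3,0.09]
```

Emit:
servo_tool(
  commands=[0.005, -0.002, 0.046, 0, 0, 0, 0.09, 0.009, -0.003, 0.091, 0, 0, 0, 0.09, 0.009, -0.003, 0.135, 0, 0, 0, 0.09, 0.009, -0.003, 0.178, 0, 0, 0, 0.09, 0.009, -0.003, 0.178, 0, 0, 0, 0.09, 0.009, -0.003, 0.178, 0, 0, 0, 0.04, 0.009, -0.003, 0.178, 0, 0, 0, 0.04, 0.009, -0.003, 0.178, 0, 0, 0, 0.04, 0.009, -0.003, 0.178, 0, 0, 0, 0.04, 0.009, -0.003, 0.178, 0, 0, 0, 0.04],
)

```text
time: 50.1
tool_pos: [0.4035, 0.164, 0.0632]
ee_rot: [3.14, -0.001, 1.465]
wrist_force: [-0.8, 0.2, 6.4]
width: 0.0576
finger_force: 30.0
```

Emit:
servo_tool(
  commands=[0, 0, 0, 0, 0, 0, 0.04, 0, 0, -0.04, 0, 0, 0, 0.04, 0, 0, -0.08, 0, 0, 0, 0.04, 0, 0, -0.12, 0, 0, 0, 0.04, 0, 0, -0.14, 0, 0, 0, 0.04],
)

```text
time: 50.72
tool_pos: [0.4034, 0.1639, 0.204]
ee_rot: [3.139, -0.001, 1.465]
wrist_force: [0.5, -0.7, -0.4]
width: 0.0577
finger_force: 30.0
```

```bash
python3 - <<'E'
from h import *
plan([(.559,.184,.205,1.487,.04,3)],vmax=.04)
E
```

```text
[0.009,0.038,0,0.2,-0.1,-0.3,0.04, 0.018,0.076,0,0.2,-0.1,-0.6,0.04, 0.027,0.114,0,0.2,-0.1,-0.9,0.04, 0.036,0.153,0,0.2,-0.1,-1.2,0.04, 0.036,0.153,0,0.2,-0.1,-1.2,0.04, 0.036,0.153,0,0.2,-0.1,-1.2,0.04, 0.036,0.153,0,0.2,-0.1,-1.2,0.04]
```

Emit:
servo_tool(
  commands=[0.009, 0.038, 0, 0, 0, -0.3, 0.04, 0.018, 0.076, 0, 0, 0, -0.6, 0.04, 0.028, 0.114, 0, 0, 0, -0.9, 0.04, 0.038, 0.153, 0, 0, 0, -1.2, 0.04, 0.038, 0.153, 0, 0, 0, -1.2, 0.04, 0.038, 0.153, 0, 0, 0, -1.2, 0.04, 0.038, 0.153, 0, 0, 0, -1.2, 0.04],
)

```text
time: 51.6
tool_pos: [0.558, 0.1854, 0.2022]
ee_rot: [3.142, 0.0, 1.487]
wrist_force: [0.0, -0.5, -0.8]
width: 0.0579
finger_force: 30.0
```

```bash
python3 - <<'E'
from h import *
w=shoot("wrist"); T=tool(); B=M["carton"][0]; print(T[:3,3])
rs=spotter.trace("carton",w); print([(round(d["conf"],2),d["box"]) for d in rs])
r=find(w,"carton",(325,250),tol=60)
def P(x):
    R=T[:3,:3]@Rn.from_euler("xyz",[x[3],x[4],0]).as_matrix(); Q=np.c_[B[:,1],B[:,0],-(B[:,2]-.0475)]
    return [Q@R.T+T[:3,3]+T[:3,:3]@np.array(x[:3])]
x,s=fit([(w,r)],P,[.001,0,.0165,0,0],[.005,.005,.01,.1,.1]); print(x.round(4),s)
q=P(x)[0]; bot=q[B[:,2]==0].mean(0); print("bottom centre",bot.round(4)," in tray:",place(np.array([[bot[0]-TR[0],bot[1]-TR[1],0]]),0,0,-TR[2]).round(4),q[:,2].min())
xs,p=rim(w,y0=.098,y1=.114); print([(float(a),int(b)) for a,b in zip(xs,p) if (-46<a<-32 or 30<a<46) and a%1==0])
E
```

```text
[0.55809145 0.18538383 0.20244868]
[(0.78, [257.0, 186.5, 123.7, 125.5]), (0.7, [226.9, 370.3, 14.1, 25.7])]
[-0.0001  0.0006  0.018   0.0002 -0.0013] 0.9890234950235772
bottom centre [0.5587 0.1852 0.137 ]  in tray: [[-0.0023  0.0843  0.    ]] 0.1369394868108945
[]
```

```bash
python3 - <<'E'
from h import *
w=shoot("wrist")
xs,p=rim(w,y0=.098,y1=.114); print([(round(a),int(b)) for a,b in zip(xs[::2],p[::2]) if (-48<a<-30 or 28<a<48)])
xs,p=rim(w,y0=.1,y1=.11,z=.019); print([(round(a),int(b)) for a,b in zip(xs[::2],p[::2]) if (-48<a<-30 or 28<a<48)])
plan([(.5595,.1865,.15,1.487,.04),(.5595,.1865,.125,1.487,.04,2)],vmax=.04)
E
```

```text
[(-48, 212), (-47, 213), (-46, 214), (-45, 215), (-44, 215), (-43, 215), (-42, 214), (-41, 205), (-40, 175), (-39, 154), (-38, 155), (-37, 156), (-36, 146), (-35, 108), (-34, 73), (-33, 83), (-32, 122), (-31, 152), (28, 144), (29, 127), (30, 110), (31, 97), (32, 72), (33, 70), (34, 90), (35, 133), (36, 157), (37, 155), (38, 154), (39, 166), (40, 199), (41, 219), (42, 218), (43, 217), (44, 216), (45, 216), (46, 216), (47, 216)]
[(-48, 213), (-47, 213), (-46, 211), (-45, 198), (-44, 169), (-43, 154), (-42, 155), (-41, 157), (-40, 154), (-39, 136), (-38, 112), (-37, 105), (-36, 116), (-35, 135), (-34, 148), (-33, 148), (-32, 147), (-31, 147), (28, 143), (29, 143), (30, 145), (31, 146), (32, 133), (33, 130), (34, 128), (35, 116), (36, 105), (37, 105), (38, 115), (39, 139), (40, 159), (41, 157), (42, 154), (43, 157), (44, 179), (45, 207), (46, 218), (47, 216)]
[0.001,0,0.026,0.1,0,0,0.04, 0.001,0.001,0.053,0.1,0,0,0.04, 0.001,0.001,0.078,0.1,0,0,0.04, 0.001,0.001,0.078,0.1,0,0,0.04, 0.001,0.001,0.078,0.1,0,0,0.04]
```

Emit:
servo_tool(
  commands=[0.001, 0.002, 0.026, 0, 0, 0, 0.04, 0.001, 0.002, 0.053, 0, 0, 0, 0.04, 0.001, 0.002, 0.073, 0, 0, 0, 0.04, 0.001, 0.002, 0.073, 0, 0, 0, 0.04, 0.001, 0.002, 0.073, 0, 0, 0, 0.04],
)

```text
time: 52.42
tool_pos: [0.5679, 0.1912, 0.1419]
ee_rot: [3.118, -0.014, 1.488]
wrist_force: [1.3, 7.5, 25.7]
width: 0.0583
finger_force: 30.0
```

Emit:
servo_tool(
  commands=[0, 0, 0.01, 0, 0, 0, 0.04, 0, 0, 0.02, 0, 0, 0, 0.04, 0, 0, 0.025, 0, 0, 0, 0.04, 0, 0, 0.025, 0, 0, 0, 0.04],
)

```text
time: 52.92
tool_pos: [0.5689, 0.1921, 0.1177]
ee_rot: [3.116, -0.015, 1.488]
wrist_force: [2.3, 9.7, 27.6]
width: 0.0581
finger_force: 30.0
```

There is contact again, with the carton still above the rim, so something else is touching. I'll take one composite look in this state.

```bash
python3 - <<'E'
from h import *
o=robot.get_obs(); print(o["joint_positions"],o["joint_torque"],o["wrist_force"],o["wrist_torque"],o["finger_force"])
s=shoot("scene"); t=shoot("top"); w=shoot("wrist")
P=[.565,.19,.08]; u=proj(s,P)[0].astype(int); v=proj(t,P)[0].astype(int); print(u,v)
def crop(im,c,h,wd,f):
    x0=max(0,min(640-wd,c[0]-wd//2)); y0=max(0,min(400-h,c[1]-h//2)); return cv2.resize(im[y0:y0+h,x0:x0+wd],(wd*f,h*f),interpolation=cv2.INTER_CUBIC)
a=crop(s["img"],u,150,200,2); b=crop(t["img"],v,150,200,2); c=crop(w["img"],(320,180),300,400,1); 
d=cv2.resize(w["img"][100:300,200:467],(400,300))
cv2.imwrite("pics/c1.png",np.vstack([np.hstack([a,b]),np.hstack([c,d])]))
E
```

```text
[0.22732231 0.21489711 1.42314464 0.00692664 1.47437081 0.30925537] [ -5.01003966 -22.33629584 -14.08664167  -2.52362922   1.0540688
  -0.03947008] [ 2.26828728  9.7128695  27.61557105] [ 1.29777103 -0.27763579 -0.03321116] 29.997439719736576
[376 263] [266 200]
```

View pics/c1.png

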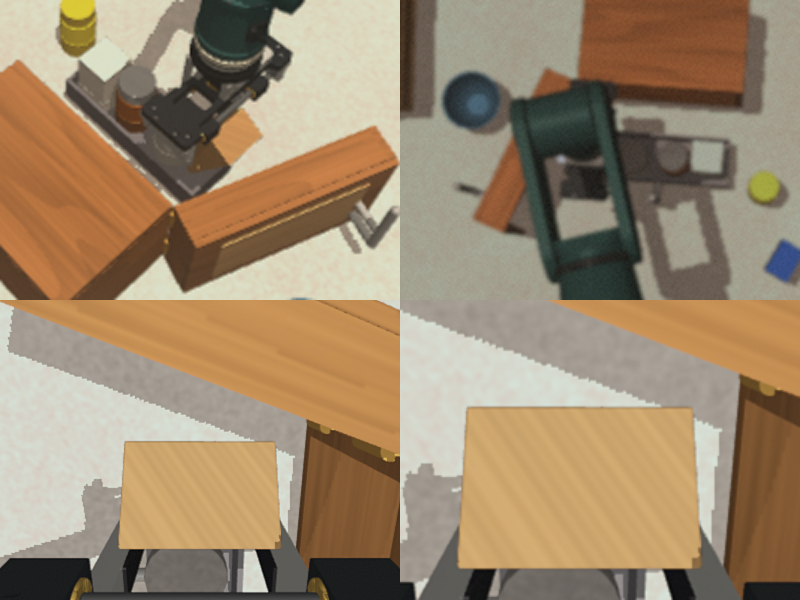

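The wrist crop shows only the carton's top face, so the carton has pivoted between the pads with its -y lower edge caught on something, probably the tub's lid just below it at (185,570). I'll lift off and measure the tub and the carton.

Emit:
servo_tool(
  commands=[0, 0, -0.03, 0, 0, 0, 0.04, 0, 0, -0.06, 0, 0, 0, 0.04, 0, 0, -0.1, 0, 0, 0, 0.04, 0, 0, -0.13, 0, 0, 0, 0.04, 0, 0, -0.13, 0, 0, 0, 0.04],
)

```text
time: 53.7
tool_pos: [0.5622, 0.1866, 0.2377]
ee_rot: [3.134, -0.002, 1.486]
wrist_force: [0.9, 0.2, -1.5]
width: 0.0578
finger_force: 30.0
```

```bash
python3 - <<'E'
from h import *
o=robot.get_obs(); print(o["tool_pos"],o["ee_rot"],o["wrist_force"],o["width"])
for k in("soapbox","jar","tub"): M[k]=[q+[0,0,.019] for q in M[k]]
w=shoot("wrist"); T=tool(); B=M["carton"][0]
r=find(w,"carton",(320,230),tol=90)
def P(x):
    R=T[:3,:3]@Rn.from_euler("xyz",[x[3],x[4],0]).as_matrix(); Q=np.c_[B[:,1],B[:,0],-(B[:,2]-.0475)]
    return [Q@R.T+T[:3,3]+T[:3,:3]@np.array(x[:3])]
for x0 in ([.0,0,.0165,0,0],[.0,0,-.01,0,.4],[.0,0,-.01,0,-.4]):
    x,s=fit([(w,r)],P,x0,[.005,.005,.01,.1,.2]); q=P(x)[0]; print(x.round(4),round(s,3),"zmin",q[:,2].min().round(3))
t=shoot("top"); s=shoot("scene")
for nm,p in(("w",w),("t",t),("s",s)):
  for k in ("tub","jar","carton"):
    print(nm,k,[(round(d["conf"],2),d["box"]) for d in spotter.trace(k,p) if d["conf"]>.3])
for k in("tub","jar"):
  x={"tub":[.5539,.134],"jar":[.5498,.0755]}[k]
  for nm,p in(("w",w),("t",t),("s",s)):
    rr=find(p,k,proj(p,[x[0],x[1],.06])[0],tol=25)
    if rr is not None: print(nm,k,[v.round(4) for v in fit([(p,rr)],parts(k),x,[.008,.008])])
im=np.vstack([cv2.resize(s["img"][150:350,260:460],(560,560))]); cv2.imwrite("pics/c2s.png",im)
cv2.imwrite("pics/c2w.png",w["img"])
E
```

```text
[0.56222998 0.18656574 0.23769309] [ 3.13446018e+00 -2.21851221e-03  1.48639056e+00] [ 0.8793152   0.18250471 -1.51123356] 0.05783115088159291
[ 0.0269  0.011  -0.0168 -0.2522 -0.2539] 0.947 zmin 0.195
[ 0.027   0.0019 -0.0146 -0.0091 -0.2387] 0.971 zmin 0.198
[ 0.0143  0.0013 -0.0197  0.003  -0.55  ] 0.989 zmin 0.204
w tub []
w jar [(0.97, [274.3, 356.3, 37.5, 41.4]), (0.71, [254.7, 376.9, 21.2, 21.2]), (0.57, [301.1, 282.0, 44.9, 28.4])]
w carton [(0.95, [237.9, 169.6, 166.3, 113.0]), (0.46, [226.5, 355.4, 13.3, 37.7])]
t tub [(0.72, [270.8, 195.6, 24.5, 18.4])]
t jar [(0.81, [296.5, 194.8, 20.3, 16.9]), (0.76, [338.5, 213.2, 18.6, 12.5]), (0.73, [368.6, 228.7, 19.7, 14.7])]
t carton [(0.75, [348.4, 247.4, 19.2, 17.7]), (0.62, [383.0, 253.6, 17.0, 16.9])]
s tub [(0.62, [354.2, 236.6, 21.2, 34.2])]
s jar [(0.81, [332.6, 219.4, 24.2, 36.5]), (0.75, [306.9, 184.3, 15.3, 31.6]), (0.74, [406.7, 337.3, 45.0, 45.6]), (0.72, [219.4, 138.6, 25.2, 29.6]), (0.66, [292.0, 152.4, 22.1, 36.3]), (0.57, [358.9, 253.8, 117.6, 78.4])]
s carton [(0.95, [375.0, 208.1, 43.0, 39.6]), (0.71, [325.5, 154.5, 21.2, 33.5]), (0.65, [190.1, 153.6, 13.2, 18.1]), (0.64, [305.9, 136.4, 14.0, 28.0])]
t tub [array([0.5562, 0.1407]), np.float64(0.8933)]
s tub [array([0.5562, 0.144 ]), np.float64(0.9183)]
t jar [array([0.5545, 0.0741]), np.float64(0.8575)]
s jar [array([0.5548, 0.0757]), np.float64(0.9299)]
```

```bash
cat >> h.py <<'E'
def rel(q,R):
    T=tool(); d=T[:3,:3].T@(np.array(q)-T[:3,3]); r=np.degrees(Rn.from_matrix(T[:3,:3].T@R).as_rotvec())
    print("shift",d.round(4),"turn",r.round(1),"dist",np.linalg.norm(d).round(3)); return d,r
def down(yaw): return Rn.from_euler("xyz",[np.pi,0,yaw]).as_matrix()
E
python3 - <<'E'
from h import *
rel([.36,.17,.25],down(1.487)@Rn.from_euler("y",.55).as_matrix())
E
```

```text
shift [-0.0331 -0.1989 -0.0161] turn [ 0.  31.5 -0. ] dist 0.202
```

Emit:
servo_tool(
  commands=[-0.008, -0.05, -0.01, 0, 8, 0, 0.04, -0.016, -0.1, -0.016, 0, 16, 0, 0.04, -0.025, -0.15, -0.016, 0, 24, 0, 0.04, -0.033, -0.199, -0.016, 0, 31.5, 0, 0.04, -0.033, -0.199, -0.016, 0, 31.5, 0, 0.04, -0.033, -0.199, -0.016, 0, 31.5, 0, 0.04],
)

```text
time: 55.4
tool_pos: [0.3606, 0.1698, 0.2506]
ee_rot: [3.139, -0.549, 1.487]
wrist_force: [0.7, -0.6, -0.7]
width: 0.0581
finger_force: 30.0
```

```bash
python3 - <<'E'
from h import *
o=robot.get_obs(); print(o["tool_pos"],o["joint_positions"])
w=shoot("wrist"); T=tool(); B=M["carton"][0]
r=find(w,"carton",(320,230),tol=90)
def P(x):
    R=T[:3,:3]@Rn.from_euler("xyz",[x[3],x[4],0]).as_matrix(); Q=np.c_[B[:,1],B[:,0],-(B[:,2]-.0475)]
    return [Q@R.T+T[:3,3]+T[:3,:3]@np.array(x[:3])]
x,s=fit([(w,r)],P,[.0143,0,-.0197,0,-.55],[.005,.005,.01,.1,.1]); q=P(x)[0]; print(x.round(4),round(s,3),"z",q[:,2].round(3))
rel([.36,.17,o["tool_pos"][2]-q[:,2].min()+.001],T[:3,:3])
print("TCP above base", o["tool_pos"][2]-q[:,2].min())
E
```

```text
[0.3606315  0.16975362 0.25062716] [-0.18434366 -0.38578412  1.81312134  0.55513569  1.74228992 -0.00993625]
[ 1.470e-02 -4.000e-04 -1.630e-02  1.850e-02 -5.264e-01] 0.993 z [0.225 0.32  0.226 0.321 0.224 0.319 0.225 0.32 ]
shift [-0.1171 -0.0016  0.1905] turn [-0. -0.  0.] dist 0.224
TCP above base 0.026429292074777122
```

Emit:
servo_tool(
  commands=[-0.027, 0, 0.044, 0, 0, 0, 0.04, -0.054, -0.001, 0.088, 0, 0, 0, 0.04, -0.08, -0.001, 0.131, 0, 0, 0, 0.04, -0.101, -0.002, 0.165, 0, 0, 0, 0.04, -0.112, -0.002, 0.182, 0, 0, 0, 0.04, -0.117, -0.002, 0.19, 0, 0, 0, 0.04, -0.117, -0.002, 0.19, 0, 0, 0, 0.04, -0.117, -0.002, 0.19, 0, 0, 0, 0.04],
)

```text
time: 56.5
tool_pos: [0.3591, 0.1699, 0.0279]
ee_rot: [3.139, -0.55, 1.488]
wrist_force: [-0.2, 0.2, -1.4]
width: 0.0577
finger_force: 30.0
```

Emit:
servo_tool(
  commands=[-0.001, 0, 0.001, 0, 0, 0, 0.04, -0.001, 0, 0.001, 0, 0, 0, 0.09, -0.001, 0, 0.001, 0, 0, 0, 0.09, -0.001, 0, 0.001, 0, 0, 0, 0.09, -0.001, 0, 0.001, 0, 0, 0, 0.09, -0.001, 0, 0.001, 0, 0, 0, 0.09, 0, 0, -0.03, 0, 0, 0, 0.09, 0, 0, -0.08, 0, 0, 0, 0.09, 0, 0, -0.13, 0, 0, 0, 0.09, 0, 0, -0.19, 0, 0, 0, 0.09],
)

```text
time: 57.75
tool_pos: [0.3487, 0.0704, 0.1897]
ee_rot: [-3.141, -0.55, 1.486]
wrist_force: [0.4, -0.2, 0.2]
width: 0.09
finger_force: 0.0
```

```bash
python3 - <<'E'
from h import *
rel([.553,.05,.30],down(1.487))
E
```

```text
shift [ 0.055   0.2052 -0.0959] turn [ -0.  -31.5  -0. ] dist 0.233
```

Emit:
servo_tool(
  commands=[0.014, 0.03, -0.04, 0, -8, 0, 0.09, 0.028, 0.08, -0.08, 0, -16, 0, 0.09, 0.04, 0.12, -0.096, 0, -24, 0, 0.09, 0.05, 0.17, -0.096, 0, -31.5, 0, 0.09, 0.055, 0.205, -0.096, 0, -31.5, 0, 0.09, 0.055, 0.205, -0.096, 0, -31.5, 0, 0.09, 0.055, 0.205, -0.096, 0, -31.5, 0, 0.09],
)

```text
time: 58.62
tool_pos: [0.5529, 0.0502, 0.2989]
ee_rot: [-3.14, -0.0, 1.486]
wrist_force: [-0.0, -0.3, 0.5]
width: 0.0902
finger_force: 0.0
```

```bash
python3 - <<'E'
from h import *
print(tool()[:3,3])
look("carton",[.36,.175,-.083])
w=shoot("wrist")
xs,p=rim(w,y0=.08,y1=.106); e=[xs[i] for i in range(len(xs)-1) if (p[i]-178)*(p[i+1]-178)<0]; print("rim outer",e)
for k in("soapbox","jar","tub"): M[k]=[q+[0,0,.019] for q in M[k]]
for k,y in(("tub",.041),("jar",-.0254),("soapbox",-.0812)):
    s=slot(y); a=look(k,[s[0],s[1],-.083][:3 if k=="soapbox" else 2])
    if a is not None: print(k,"in tray", place(np.array([[a[0]-TR[0],a[1]-TR[1],0]]),0,0,-TR[2]).round(4))
# y end walls: profile along y at x=0 (+y end)
g=w["img"][:,:,1]; ys=np.arange(.09,.13,.001)
print([(round(y*1000),int(np.mean([g[tuple(np.round(proj(w,place(np.array([[x,y,.054]]),*TR)[0])[0]).astype(int)[::-1])] for x in np.arange(-.025,.026,.005)]))) for y in ys])
E
```

```text
[0.55291478 0.05023134 0.29891725]
carton [ 0.3602  0.1748 -0.0953] 0.97
rim outer [np.float64(-33.99999999999997), np.float64(45.00000000000009)]
tub [0.5565 0.1425] 0.963
tub in tray [[-0.0009  0.0415  0.    ]]
jar [0.5561 0.0751] 0.946
jar in tray [[ 0.0042 -0.0257  0.    ]]
soapbox [ 0.5547  0.0193 -0.0763] 0.852
soapbox in tray [[ 0.0074 -0.0813  0.    ]]
[(90, 164), (91, 164), (92, 164), (93, 164), (94, 165), (95, 165), (96, 166), (97, 156), (98, 126), (99, 103), (100, 99), (101, 99), (102, 100), (103, 101), (104, 102), (105, 67), (106, 45), (107, 46), (108, 45), (109, 44), (110, 65), (111, 90), (112, 159), (113, 168), (114, 164), (115, 164), (116, 181), (117, 196), (118, 196), (119, 194), (120, 190), (121, 185), (122, 184), (123, 180), (124, 174), (125, 172), (126, 173), (127, 168), (128, 162), (129, 160), (130, 157)]
```

```bash
python3 - <<'E'
from h import *
plan([(.5555,.1415,.20,1.487,.08,1),(.5555,.1415,.12,1.487,.08),(.5555,.1415,.078,1.487,.08,2)],vmax=.045)
E
```

```text
[0.023,-0.001,0.025,0,0,0,0.08, 0.046,-0.003,0.05,0,0,0,0.08, 0.068,-0.004,0.075,0,0,0,0.08, 0.091,-0.005,0.1,0,0,-0.1,0.08, 0.091,-0.005,0.1,0,0,-0.1,0.08, 0.091,-0.006,0.14,0,0,-0.1,0.08, 0.091,-0.006,0.18,0,0,-0.1,0.08, 0.091,-0.006,0.222,0,0,-0.1,0.08, 0.091,-0.006,0.222,0,0,-0.1,0.08, 0.091,-0.006,0.222,0,0,-0.1,0.08]
```

Emit:
servo_tool(
  commands=[0.023, -0.001, 0.025, 0, 0, 0, 0.08, 0.046, -0.003, 0.05, 0, 0, 0, 0.08, 0.068, -0.004, 0.075, 0, 0, 0, 0.08, 0.091, -0.005, 0.1, 0, 0, 0, 0.08, 0.091, -0.005, 0.1, 0, 0, 0, 0.08, 0.091, -0.005, 0.14, 0, 0, 0, 0.08, 0.091, -0.005, 0.18, 0, 0, 0, 0.08, 0.091, -0.005, 0.215, 0, 0, 0, 0.08, 0.091, -0.005, 0.22, 0, 0, 0, 0.08, 0.091, -0.005, 0.22, 0, 0, 0, 0.08],
)

```text
time: 60.32
tool_pos: [0.5573, 0.141, 0.0811]
ee_rot: [3.139, -0.0, 1.486]
wrist_force: [0.2, 0.6, -0.4]
width: 0.0801
finger_force: 0.0
```

Emit:
servo_tool(
  commands=[0, 0, 0, 0, 0, 0, 0.03, 0, 0, 0, 0, 0, 0, 0.03, 0, 0, 0, 0, 0, 0, 0.03, 0, 0, 0, 0, 0, 0, 0.03, 0, 0, 0, 0, 0, 0, 0.03],
)

```text
time: 60.95
tool_pos: [0.5568, 0.1416, 0.0805]
ee_rot: [3.14, -0.0, 1.486]
wrist_force: [-0.5, 0.5, 6.1]
width: 0.055
finger_force: 30.0
```

Emit:
servo_tool(
  commands=[0, 0, -0.005, 0, 0, 0, 0.03, 0, 0, -0.007, 0, 0, 0, 0.03, -0.005, 0.002, -0.007, 0, 0, 0, 0.03, -0.01, 0.005, -0.007, 0, 0, 0, 0.03, -0.01, 0.005, -0.007, 0, 0, 0, 0.03, -0.01, 0.005, -0.003, 0, 0, 0, 0.03, -0.01, 0.005, 0, 0, 0, 0, 0.03, -0.01, 0.005, 0, 0, 0, 0, 0.03],
)

```text
time: 61.95
tool_pos: [0.5611, 0.1311, 0.0805]
ee_rot: [3.139, -0.0, 1.486]
wrist_force: [-0.5, -0.8, 3.5]
width: 0.0556
finger_force: 30.0
```

Emit:
servo_tool(
  commands=[0, 0, 0, 0, 0, 0, 0.075, 0, 0, 0, 0, 0, 0, 0.075, 0, 0, 0, 0, 0, 0, 0.075, 0, 0, 0, 0, 0, 0, 0.075, 0, 0, -0.03, 0, 0, 0, 0.075, 0, 0, -0.07, 0, 0, 0, 0.08, 0, 0, -0.12, 0, 0, 0, 0.09, -0.04, 0, -0.17, 0, 0, 0, 0.09, -0.08, 0, -0.22, 0, 0, 0, 0.09, -0.08, 0, -0.22, 0, 0, 0, 0.09],
)

```text
time: 63.2
tool_pos: [0.5551, 0.0493, 0.305]
ee_rot: [3.131, -0.0, 1.483]
wrist_force: [0.4, 0.2, 0.1]
width: 0.09
finger_force: 0.0
```

```bash
cat >> h.py <<'E'
def state():
    w=shoot("wrist"); print(tool()[:3,3].round(4))
    xs,p=rim(w,y0=.08,y1=.106); print("rim outer",[xs[i].round(1) for i in range(len(xs)-1) if (p[i]-178)*(p[i+1]-178)<0])
    for k,y in(("tub",.035),("jar",-.0254),("soapbox",-.0812)):
        old=M[k]; M[k]=[q+[0,0,.019] for q in old]; s=slot(y)
        r=find(w,k,proj(w,[s[0],s[1],.07])[0],tol=30)
        if r is not None:
            x0=[s[0],s[1],-.083][:3 if k=="soapbox" else 2]; a,sc=fit([(w,r)],parts(k),x0,[.008,.008,.1][:len(x0)])
            print(k,"in tray",place(np.array([[a[0]-TR[0],a[1]-TR[1],0]]),0,0,-TR[2])[0,:2].round(4),round(sc,3))
        M[k]=old
E
python3 -c "
from h import *
state()"
```

```text
[0.5544 0.0503 0.3022]
rim outer [np.float64(-33.5), np.float64(46.0)]
tub in tray [0.0047 0.0319] 0.961
jar in tray [ 0.0051 -0.0257] 0.965
soapbox in tray [ 0.0083 -0.0813] 0.856
```

```bash
python3 - <<'E'
from h import *
plan([(.36,.16,.24,1.4755,.09,2)],vmax=.055)
E
```

```text
[0.018,-0.04,0.012,-0.2,0,0.1,0.09, 0.037,-0.08,0.023,-0.2,0,0.3,0.09, 0.055,-0.121,0.035,-0.2,0,0.4,0.09, 0.073,-0.161,0.046,-0.2,0,0.5,0.09, 0.091,-0.201,0.058,-0.2,0,0.7,0.09, 0.091,-0.201,0.058,-0.2,0,0.7,0.09, 0.091,-0.201,0.058,-0.2,0,0.7,0.09]
```

Emit:
servo_tool(
  commands=[0.018, -0.04, 0.012, 0, 0, 0.1, 0.09, 0.037, -0.08, 0.023, 0, 0, 0.3, 0.09, 0.055, -0.121, 0.035, 0, 0, 0.4, 0.09, 0.073, -0.161, 0.046, 0, 0, 0.5, 0.09, 0.091, -0.201, 0.058, 0, 0, 0.7, 0.09, 0.091, -0.201, 0.058, 0, 0, 0.7, 0.09, 0.091, -0.201, 0.058, 0, 0, 0.7, 0.09],
)

```text
time: 64.28
tool_pos: [0.3608, 0.1592, 0.2403]
ee_rot: [-3.14, 0.001, 1.475]
wrist_force: [0.4, -0.1, -0.5]
width: 0.0901
finger_force: 0.0
```

```bash
python3 - <<'E'
from h import *
print(tool()[:3,3])
a=look("carton",[.3602,.1748,-.0953]); y=a[2]+np.pi/2
plan([(a[0]-.0015,a[1]-.0005,.15,y,.09),(a[0]-.0015,a[1]-.0005,.062,y,.09,2)],vmax=.05)
E
```

```text
[0.36079614 0.15922406 0.2403217 ]
carton [ 0.3601  0.1747 -0.0921] 0.976
[0.008,-0.002,0.045,0,0,-0.1,0.09, 0.015,-0.004,0.091,0,0,-0.3,0.09, 0.015,-0.004,0.135,0,0,-0.3,0.09, 0.015,-0.004,0.179,0,0,-0.3,0.09, 0.015,-0.004,0.179,0,0,-0.3,0.09, 0.015,-0.004,0.179,0,0,-0.3,0.09]
```

Emit:
servo_tool(
  commands=[0.008, -0.002, 0.045, 0, 0, 0, 0.09, 0.015, -0.003, 0.091, 0, 0, 0, 0.09, 0.015, -0.003, 0.135, 0, 0, 0, 0.09, 0.015, -0.003, 0.178, 0, 0, 0, 0.09, 0.015, -0.003, 0.178, 0, 0, 0, 0.09, 0.015, -0.003, 0.178, 0, 0, 0, 0.04, 0.015, -0.003, 0.178, 0, 0, 0, 0.04, 0.015, -0.003, 0.178, 0, 0, 0, 0.04, 0.015, -0.003, 0.178, 0, 0, 0, 0.04, 0.015, -0.003, 0.178, 0, 0, 0, 0.04],
)

```text
time: 65.62
tool_pos: [0.3601, 0.1745, 0.0646]
ee_rot: [3.14, -0.001, 1.474]
wrist_force: [-1.0, 0.2, 6.5]
width: 0.0578
finger_force: 30.0
```

Emit:
servo_tool(
  commands=[0, 0, 0, 0, 0, 0, 0.04, 0, 0, -0.04, 0, 0, 0, 0.04, 0, 0, -0.08, 0, 0, 0, 0.04, 0, 0, -0.12, 0, 0, 0, 0.04, 0, 0, -0.145, 0, 0, 0, 0.04],
)

```text
time: 66.25
tool_pos: [0.3598, 0.1743, 0.2101]
ee_rot: [3.14, -0.001, 1.474]
wrist_force: [0.4, 0.3, -1.0]
width: 0.0575
finger_force: 30.0
```

```bash
python3 - <<'E'
from h import *
s=slot(.0856,.0058); print(s)
plan([(s[0]-.0012,s[1]-.0005,.205,1.487,.04,3)],vmax=.04)
E
```

```text
[0.56687668 0.18582447 0.        ]
[0.005,0.034,0.001,0.1,0,-0.1,0.04, 0.01,0.068,0.002,0.1,0,-0.2,0.04, 0.015,0.102,0.003,0.1,0,-0.4,0.04, 0.021,0.136,0.004,0.1,0,-0.5,0.04, 0.026,0.17,0.005,0.1,0,-0.6,0.04, 0.031,0.204,0.006,0.1,0,-0.7,0.04, 0.031,0.204,0.006,0.1,0,-0.7,0.04, 0.031,0.204,0.006,0.1,0,-0.7,0.04, 0.031,0.204,0.006,0.1,0,-0.7,0.04]
```

Emit:
servo_tool(
  commands=[0.005, 0.034, 0.001, 0, 0, -0.1, 0.04, 0.01, 0.068, 0.002, 0, 0, -0.2, 0.04, 0.015, 0.102, 0.003, 0, 0, -0.4, 0.04, 0.021, 0.136, 0.004, 0, 0, -0.5, 0.04, 0.026, 0.17, 0.005, 0, 0, -0.6, 0.04, 0.031, 0.204, 0.006, 0, 0, -0.7, 0.04, 0.031, 0.204, 0.006, 0, 0, -0.7, 0.04, 0.031, 0.204, 0.006, 0, 0, -0.7, 0.04, 0.031, 0.204, 0.006, 0, 0, -0.7, 0.04],
)

```text
time: 67.38
tool_pos: [0.5647, 0.1854, 0.2025]
ee_rot: [-3.142, 0.0, 1.487]
wrist_force: [0.3, -0.6, -1.0]
width: 0.0576
finger_force: 30.0
```

```bash
cat > held.py <<'E'
from h import *
w=shoot("wrist"); T=tool(); B=M["carton"][0]; print(T[:3,3])
r=find(w,"carton",(325,250),tol=60)
def P(x):
    R=T[:3,:3]@Rn.from_euler("xyz",[x[3],x[4],0]).as_matrix(); Q=np.c_[B[:,1],B[:,0],-(B[:,2]-.0475)]
    return [Q@R.T+T[:3,3]+T[:3,:3]@np.array(x[:3])]
x,s=fit([(w,r)],P,[.001,0,.0165,0,0],[.005,.005,.01,.1,.1]); print(x.round(4),s.round(3))
q=P(x)[0]; bot=q[B[:,2]==0].mean(0); print("bottom in tray:",place(np.array([[bot[0]-TR[0],bot[1]-TR[1],0]]),0,0,-TR[2])[0,:2].round(4),"zmin",q[:,2].min())
xs,p=rim(w,y0=.1,y1=.113); print("rim outer",[xs[i].round(1) for i in range(len(xs)-1) if (p[i]-180)*(p[i+1]-180)<0])
# tub from the fixed cameras
M["tub"]=[k+[0,0,.019] for k in M["tub"]]; s0=slot(.032,.005)
for c in("top","scene"):
    f=shoot(c); rr=find(f,"tub",proj(f,[s0[0],s0[1],.06])[0],tol=25)
    if rr is not None:
        a,sc=fit([(f,rr)],parts("tub"),[s0[0],s0[1]],[.008,.008]); print(c,"tub in tray",place(np.array([[a[0]-TR[0],a[1]-TR[1],0]]),0,0,-TR[2])[0,:2].round(4),sc.round(2))
E
python3 held.py
```

```text
[0.56475149 0.18546367 0.20278262]
[-0.0005  0.0005  0.0193  0.0025  0.0005] 0.985
bottom in tray: [0.0041 0.0845] zmin 0.13595557743143372
rim outer [np.float64(-33.5), np.float64(46.0)]
top tub in tray [0.0046 0.0262] 0.81
scene tub in tray [0.0053 0.0344] 0.68
```

Emit:
servo_tool(
  commands=[0.001, 0.002, 0.015, 0, 0, 0, 0.04, 0.001, 0.002, 0.03, 0, 0, 0, 0.04, 0.001, 0.002, 0.045, 0, 0, 0, 0.04, 0.001, 0.002, 0.045, 0, 0, 0, 0.04],
)

```text
time: 68.18
tool_pos: [0.5662, 0.1858, 0.1544]
ee_rot: [-3.137, 0.002, 1.486]
wrist_force: [-0.1, -0.0, -0.6]
width: 0.0578
finger_force: 30.0
```

Emit:
servo_tool(
  commands=[0, 0, 0.01, 0, 0, 0, 0.04, 0, 0, 0.02, 0, 0, 0, 0.04, 0, 0, 0.028, 0, 0, 0, 0.04, 0, 0, 0.028, 0, 0, 0, 0.04],
)

```text
time: 68.68
tool_pos: [0.567, 0.186, 0.1282]
ee_rot: [-3.14, 0.001, 1.486]
wrist_force: [0.3, -0.9, -0.8]
width: 0.0579
finger_force: 30.0
```

Emit:
servo_tool(
  commands=[0, 0, 0.008, 0, 0, 0, 0.04, 0, 0, 0.014, 0, 0, 0, 0.04, 0, 0, 0.02, 0, 0, 0, 0.04, 0, 0, 0.02, 0, 0, 0, 0.04],
)

```text
time: 69.18
tool_pos: [0.5671, 0.1861, 0.1085]
ee_rot: [-3.14, 0.001, 1.486]
wrist_force: [-0.1, -0.4, -1.2]
width: 0.0575
finger_force: 30.0
```

Emit:
servo_tool(
  commands=[0, 0, 0.008, 0, 0, 0, 0.04, 0, 0, 0.016, 0, 0, 0, 0.04, 0, 0, 0.023, 0, 0, 0, 0.04, 0, 0, 0.024, 0, 0, 0, 0.04, 0, 0, 0.024, 0, 0, 0, 0.04],
)

```text
time: 69.8
tool_pos: [0.5676, 0.1862, 0.0853]
ee_rot: [-3.142, 0.0, 1.486]
wrist_force: [-0.3, -0.2, -1.6]
width: 0.058
finger_force: 30.0
```

Emit:
servo_tool(
  commands=[0, 0, 0.002, 0, 0, 0, 0.04, 0, 0, 0.002, 0, 0, 0, 0.04, 0, 0, 0.002, 0, 0, 0, 0.078, 0, 0, 0.002, 0, 0, 0, 0.078, 0, 0, 0.002, 0, 0, 0, 0.078, 0, 0, 0.002, 0, 0, 0, 0.078, 0, 0, -0.03, 0, 0, 0, 0.078, 0, 0, -0.08, 0, 0, 0, 0.08, 0, 0, -0.13, 0, 0, 0, 0.08, -0.08, 0, -0.18, 0, 0, 0, 0.08],
)

```text
time: 71.05
tool_pos: [0.5637, 0.1353, 0.2513]
ee_rot: [3.138, -0.002, 1.492]
wrist_force: [1.1, -1.3, 0.2]
width: 0.0801
finger_force: 0.0
```

Emit:
servo_tool(
  commands=[-0.06, 0, -0.04, 0, 0, 0, 0.08, -0.06, 0, -0.04, 0, 0, 0, 0.08, -0.06, 0, -0.04, 0, 0, 0, 0.08],
)

```text
time: 71.42
tool_pos: [0.5581, 0.0735, 0.2885]
ee_rot: [3.141, -0.001, 1.485]
wrist_force: [-0.5, 0.6, 0.9]
width: 0.0796
finger_force: 0.0
```

```bash
python3 - <<'E'
from h import *
state()
M["carton"]=[q+[0,0,.019] for q in M["carton"]]; s=slot(.0855,.006); a=look("carton",[s[0],s[1],-.083])
print("carton in tray",place(np.array([[a[0]-TR[0],a[1]-TR[1],0]]),0,0,-TR[2])[0,:2].round(4))
w=shoot("wrist")
print("handle?",[(round(d["conf"],2),d["box"]) for d in spotter.trace("tray_handle",w)[:2]], proj(w,slot(0,-.072+.006)+[0,0,.126]))
im=w["img"]; u=proj(w,slot(0,.0))[0]
x0=int(max(0,min(640-270,u[0]-135))); cv2.imwrite("pics/c3.png",cv2.resize(im[0:200,x0:x0+270],(800,592)))
E
```

```text
[0.5578 0.0742 0.2873]
rim outer [np.float64(-33.5), np.float64(46.0)]
tub in tray [0.0043 0.0317] 0.96
jar in tray [ 0.0048 -0.0257] 0.901
soapbox in tray [ 0.0081 -0.081 ] 0.79
carton [ 0.5686  0.1862 -0.0668] 0.97
carton in tray [0.0075 0.0861]
handle? [(0.61, [246.8, 45.8, 108.2, 185.6])] [[249.54015364 155.76234673]]
```

View pics/c3.png

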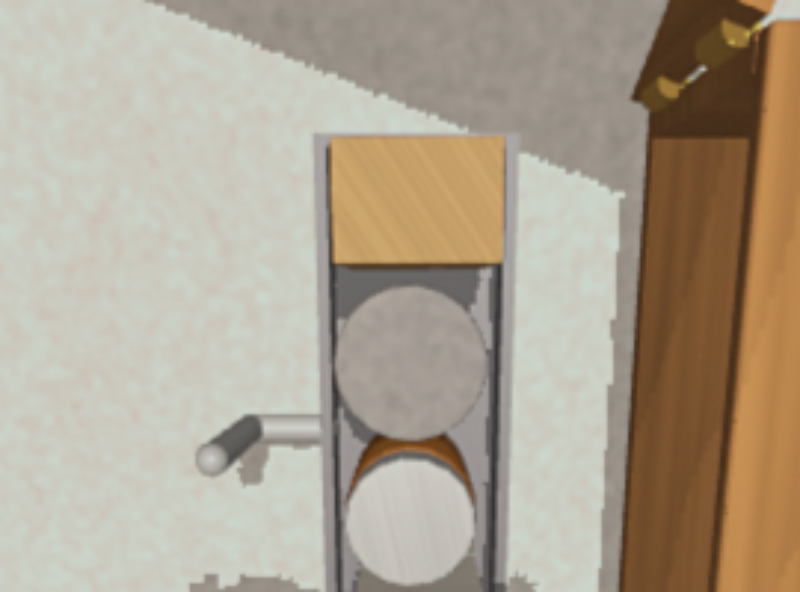

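All four stand upright in one row, seen from the top of the crop: carton (417,200), tub (410,360), jar (410,515), then the soap box just out of view. The tray handle's tip is at (212,460). Now I push the tray home.

```bash
python3 - <<'E'
from h import *
h=slot(0,-.072+.0062); print(h)
plan([(h[0],h[1],.25,3.058,.08,2),(h[0],h[1],.10,3.058,.04,2)],vmax=.05)
E
```

```text
[0.48842652 0.10645513 0.        ]
[0.003,-0.008,0.004,-0.1,0,-10,0.08, 0.006,-0.016,0.008,-0.1,0,-20,0.08, 0.009,-0.024,0.013,-0.1,0,-30,0.08, 0.012,-0.032,0.017,-0.1,0,-40,0.08, 0.015,-0.04,0.021,-0.1,0,-50,0.08, 0.017,-0.048,0.025,-0.1,0,-60,0.08, 0.02,-0.056,0.029,-0.1,0,-70,0.08, 0.023,-0.064,0.034,-0.1,0,-80,0.08, 0.026,-0.072,0.038,-0.1,-0.1,-90,0.08, 0.026,-0.072,0.038,-0.1,-0.1,-90,0.08]
[0,0,0,0,0,0,0.08, 0,0,0.05,0,0,0,0.04, 0,0,0.1,0,0,0,0.04, 0,0,0.15,0,0,0,0.04, 0,0,0.15,0,0,0,0.04, 0,0,0.15,0,0,0,0.04]
```

Emit:
servo_tool(
  commands=[0.003, -0.008, 0.004, 0, 0, -10, 0.06, 0.006, -0.016, 0.008, 0, 0, -20, 0.06, 0.009, -0.024, 0.013, 0, 0, -30, 0.06, 0.012, -0.032, 0.017, 0, 0, -40, 0.06, 0.015, -0.04, 0.021, 0, 0, -50, 0.06, 0.017, -0.048, 0.025, 0, 0, -60, 0.06, 0.02, -0.056, 0.029, 0, 0, -70, 0.06, 0.023, -0.064, 0.034, 0, 0, -80, 0.06, 0.026, -0.072, 0.038, 0, 0, -90, 0.06, 0.026, -0.072, 0.038, 0, 0, -90, 0.06],
)

```text
time: 73.08
tool_pos: [0.488, 0.106, 0.2502]
ee_rot: [-3.141, -0.001, 3.056]
wrist_force: [0.4, 0.1, 0.6]
width: 0.0599
finger_force: 0.0
```

```bash
python3 - <<'E'
from h import *
# check bar top location in the wrist picture: bright round tip near prediction
print(tool()[:3,3]); w=shoot("wrist"); h=slot(0,-.072+.0062)
u=proj(w,[h[0],h[1],.126])[0]; print("pred",u)
for d in spotter.trace("tray_handle",w)[:2]:
    r=d["region"]; print(d["conf"],d["box"])
    x0=int(u[0])
    print([ (dy,int(r[int(u[1])+dy, x0-30:x0+30].sum()), (np.where(r[int(u[1])+dy,x0-30:x0+30])[0].mean()+x0-30).round(1) if r[int(u[1])+dy,x0-30:x0+30].any() else None) for dy in range(-24,25,3)])
plan([(h[0],h[1],.10,3.058,.04,2)],vmax=.05)
E
```

```text
[0.48801213 0.10600457 0.25016307]
pred [319.54219076 189.31378881]
0.94 [224.9, 165.8, 191.9, 91.5]
[(-24, 0, None), (-21, 8, np.float64(319.5)), (-18, 10, np.float64(319.5)), (-15, 10, np.float64(319.5)), (-12, 11, np.float64(320.0)), (-9, 11, np.float64(320.0)), (-6, 11, np.float64(320.0)), (-3, 13, np.float64(320.0)), (0, 14, np.float64(319.5)), (3, 60, np.float64(318.5)), (6, 60, np.float64(318.5)), (9, 60, np.float64(318.5)), (12, 60, np.float64(318.5)), (15, 21, np.float64(320.0)), (18, 12, np.float64(321.5)), (21, 8, np.float64(321.5)), (24, 6, np.float64(321.5))]
[0,0,0.038,0,0,0,0.04, 0,0,0.075,0,0,-0.1,0.04, 0,0.001,0.113,0,0,-0.1,0.04, 0,0.001,0.151,0,0,-0.2,0.04, 0,0.001,0.151,0,0,-0.2,0.04, 0,0.001,0.151,0,0,-0.2,0.04]
```

Handle aligned. I'll descend, grip and push.

Emit:
servo_tool(
  commands=[0, 0, 0.04, 0, 0, 0, 0.05, 0, 0, 0.08, 0, 0, 0, 0.04, 0, 0, 0.12, 0, 0, 0, 0.04, 0, 0, 0.15, 0, 0, 0, 0.04, 0, 0, 0.15, 0, 0, 0, 0.04, 0, 0, 0.15, 0, 0, 0, 0, 0, 0, 0.15, 0, 0, 0, 0, 0, 0, 0.15, 0, 0, 0, 0, 0, 0, 0.15, 0, 0, 0, 0, 0, 0, 0.15, 0, 0, 0, 0],
)

```text
time: 74.42
tool_pos: [0.4894, 0.1063, 0.1019]
ee_rot: [3.14, 0.003, 3.057]
wrist_force: [0.5, 3.3, 6.2]
width: 0.0114
finger_force: 30.0
```

Emit:
servo_tool(
  commands=[0, 0, 0, 0, 0, 0, 0, -0.015, 0, 0, 0, 0, 0, 0, -0.03, 0, 0, 0, 0, 0, 0, -0.045, 0, 0, 0, 0, 0, 0, -0.065, 0, 0, 0, 0, 0, 0, -0.085, 0, 0, 0, 0, 0, 0, -0.105, 0, 0, 0, 0, 0, 0, -0.12, 0, 0, 0, 0, 0, 0, -0.135, 0, 0, 0, 0, 0, 0, -0.139, 0, 0, 0, 0, 0, 0],
)

```text
time: 75.68
tool_pos: [0.6283, 0.0947, 0.1019]
ee_rot: [3.14, 0.002, 3.057]
wrist_force: [-1.8, 3.9, 6.6]
width: 0.0113
finger_force: 30.0
```

Emit:
servo_tool(
  commands=[-0.003, 0, 0, 0, 0, 0, 0, -0.006, 0, 0, 0, 0, 0, 0, -0.007, 0, 0, 0, 0, 0, 0, -0.007, 0, 0, 0, 0, 0, 0],
)

```text
time: 76.18
tool_pos: [0.6321, 0.0944, 0.1019]
ee_rot: [3.14, -0.004, 3.058]
wrist_force: [-6.7, 3.4, 8.6]
width: 0.0114
finger_force: 30.0
```

Emit:
servo_tool(
  commands=[0, 0, 0, 0, 0, 0, 0.04, 0, 0, 0, 0, 0, 0, 0.04, 0, 0, 0, 0, 0, 0, 0.04, 0, 0, 0, 0, 0, 0, 0.04, 0, 0, -0.05, 0, 0, 0, 0.04, 0, 0, -0.1, 0, 0, 0, 0.06, 0, 0, -0.15, 0, 0, 0, 0.08, 0.03, 0, -0.19, 0, 0, 0, 0.08, 0.07, 0, -0.19, 0, 0, 0, 0.08, 0.07, 0, -0.19, 0, 0, 0, 0.08],
)

```text
time: 77.42
tool_pos: [0.5626, 0.0994, 0.2919]
ee_rot: [3.141, 0.002, 3.058]
wrist_force: [1.1, 0.1, -0.7]
width: 0.0795
finger_force: 0.0
```

```bash
python3 - <<'E'
from h import *
print(tool()[:3,3]); w=shoot("wrist"); c=[.7455,.0841,-.0838]
cv2.imwrite("pics/w11.png",w["img"])
# bar top: compare patch with the initial (tray home) location: trace
for d in spotter.trace("tray_handle",w)[:3]:
    r=d["region"]; print(round(d["conf"],2),d["box"])
h=c2w(c,[-.12,0,.126]); print("pred home bar top",proj(w,h), "at +5mm",proj(w,c2w(c,[-.115,0,.126])))
w3=cv2.imread("pics/w3.png")
# bright tip centroid near prediction
u=proj(w,h)[0].astype(int); P=w["img"][u[1]-14:u[1]+18,u[0]-14:u[0]+15].astype(int).min(2); ys,xs=np.where(P>P.max()-25); print("tip",xs.mean()+u[0]-14,ys.mean()+u[1]-14,P.max())
plan([(.508,.4115,.30,1.134,.09,2)])
E
```

```text
[0.56257836 0.09939857 0.29187426]
0.7 [252.5, 208.3, 133.1, 54.6]
pred home bar top [[319.13194119 232.92028265]] at +5mm [[319.13248883 237.00445194]]
tip 320.72222222222223 237.11111111111111 206
[0.007,0.026,-0.001,0,0,9.2,0.09, 0.014,0.051,-0.002,0,0,18.4,0.09, 0.021,0.077,-0.002,0,0,27.5,0.09, 0.027,0.102,-0.003,0,0,36.7,0.09, 0.034,0.128,-0.004,0,0,45.9,0.09, 0.041,0.153,-0.005,0,0,55.1,0.09, 0.048,0.179,-0.006,0,0,64.3,0.09, 0.055,0.204,-0.006,0,0,73.5,0.09, 0.062,0.23,-0.007,0,0,82.6,0.09, 0.069,0.255,-0.008,0,0,91.8,0.09]
[0.025,-0.008,-0.001,0,0,9.2,0.09, 0.051,-0.015,-0.002,0,0,18.4,0.09, 0.051,-0.015,-0.002,0,0,18.4,0.09, 0.051,-0.015,-0.002,0,0,18.4,0.09]
```

Emit:
servo_tool(
  commands=[0.007, 0.026, -0.001, 0, 0, 9.2, 0.09, 0.014, 0.051, -0.002, 0, 0, 18.4, 0.09, 0.021, 0.077, -0.002, 0, 0, 27.5, 0.09, 0.027, 0.102, -0.003, 0, 0, 36.7, 0.09, 0.034, 0.128, -0.004, 0, 0, 45.9, 0.09, 0.041, 0.153, -0.005, 0, 0, 55.1, 0.09, 0.048, 0.179, -0.006, 0, 0, 64.3, 0.09, 0.055, 0.204, -0.006, 0, 0, 73.5, 0.09, 0.062, 0.23, -0.007, 0, 0, 82.6, 0.09, 0.069, 0.255, -0.008, 0, 0, 91.8, 0.09],
)

```text
time: 78.78
tool_pos: [0.5179, 0.3601, 0.297]
ee_rot: [-3.14, 0.001, 1.449]
wrist_force: [-0.5, 0.0, 0.0]
width: 0.0897
finger_force: 0.0
```

Emit:
servo_tool(
  commands=[0.025, -0.008, -0.001, 0, 0, 9.2, 0.06, 0.051, -0.015, -0.002, 0, 0, 18.4, 0.06, 0.051, -0.015, -0.002, 0, 0, 18.4, 0.06, 0.051, -0.015, -0.002, 0, 0, 18.4, 0.06],
)

```text
time: 79.28
tool_pos: [0.5087, 0.4109, 0.2995]
ee_rot: [-3.141, 0.002, 1.135]
wrist_force: [0.5, -0.7, -1.1]
width: 0.0602
finger_force: 0.0
```

```bash
python3 - <<'E'
from h import *
print(tool()[:3,3]); w=shoot("wrist")
u=proj(w,[.508,.4115,.146])[0]; print(u)
ui=u.astype(int); P=w["img"][ui[1]-25:ui[1]+26,ui[0]-25:ui[0]+26].astype(int)
for d in spotter.trace("door_handle",w)[:2]:
    r=d["region"]; print(round(d["conf"],2),d["box"]); y=ui[1]
    print([(dy,int(r[y+dy,ui[0]-30:ui[0]+31].sum()),(np.where(r[y+dy,ui[0]-30:ui[0]+31])[0].mean()+ui[0]-30).round(1) if r[y+dy,ui[0]-30:ui[0]+31].any() else None) for dy in range(-30,31,5)])
plan([(.508,.4115,.118,1.134,.05,1)],vmax=.05)
E
```

```text
[0.50871305 0.41090296 0.29945324]
[317.89643846 181.71076565]
0.87 [287.5, 161.9, 245.2, 109.8]
[(-30, 0, None), (-25, 0, None), (-20, 8, np.float64(318.5)), (-15, 9, np.float64(319.0)), (-10, 8, np.float64(318.5)), (-5, 9, np.float64(318.0)), (0, 11, np.float64(318.0)), (5, 9, np.float64(319.0)), (10, 53, np.float64(321.0)), (15, 55, np.float64(320.0)), (20, 56, np.float64(319.5)), (25, 57, np.float64(319.0)), (30, 59, np.float64(318.0))]
0.23 [284.9, 160.8, 351.5, 162.2]
[(-30, 0, None), (-25, 0, None), (-20, 8, np.float64(318.5)), (-15, 9, np.float64(319.0)), (-10, 9, np.float64(319.0)), (-5, 9, np.float64(319.0)), (0, 11, np.float64(318.0)), (5, 9, np.float64(319.0)), (10, 53, np.float64(321.0)), (15, 54, np.float64(320.5)), (20, 55, np.float64(320.0)), (25, 56, np.float64(319.5)), (30, 58, np.float64(318.5))]
[0,0,0.046,0,0,0,0.05, 0,-0.001,0.091,0,0,0,0.05, 0.001,-0.001,0.137,0,0,0,0.05, 0.001,-0.001,0.182,0,0,0,0.05, 0.001,-0.001,0.182,0,0,0,0.05]
```

Emit:
servo_tool(
  commands=[0, 0, 0.046, 0, 0, 0, 0.05, 0, 0, 0.091, 0, 0, 0, 0.05, 0, 0, 0.137, 0, 0, 0, 0.05, 0, 0, 0.182, 0, 0, 0, 0.05, 0, 0, 0.182, 0, 0, 0, 0.05, 0, 0, 0.182, 0, 0, 0, 0, 0, 0, 0.182, 0, 0, 0, 0, 0, 0, 0.182, 0, 0, 0, 0, 0, 0, 0.182, 0, 0, 0, 0, 0, 0, 0.182, 0, 0, 0, 0],
)

```text
time: 80.62
tool_pos: [0.508, 0.412, 0.1195]
ee_rot: [3.141, -0.002, 1.134]
wrist_force: [-0.7, 1.0, 2.8]
width: 0.0114
finger_force: 30.0
```

```bash
python3 - <<'E'
from h import *
o=robot.get_obs(); print(o["tool_pos"],o["width"],o["wrist_force"],o["ee_rot"][2])
A=np.array([[.5388,.0127],[.4224,.2264],[.508,.4115]])
m=2*(A[1:]-A[0]); b=(A[1:]**2).sum(1)-(A[0]**2).sum(); ctr=np.linalg.solve(m,b); R=np.hypot(*(A[0]-ctr)); print(ctr,R)
p=o["tool_pos"]; a0=np.arctan2(*(p[:2]-ctr)[::-1]); a1=np.arctan2(*(A[0]-ctr)[::-1])+2*np.pi; print(a0,a1,np.hypot(*(p[:2]-ctr)))
y0=o["ee_rot"][2]; W=[]
for a in np.linspace(a0,a1,20)[1:]: W.append((ctr[0]+R*np.cos(a),ctr[1]+R*np.sin(a),p[2],y0+a-a0,0))
plan(W)
E
```

```text
[0.50800435 0.41203194 0.11951077] 0.011443284027990577 [-0.73407075  0.99543302  2.77548268] 1.1339911971720646
[0.6715148  0.22353916] 0.24913122792902284
2.2853414141608734 4.15058894987547 0.24952995508142356
[-0.023,-0.008,0,0,-0.1,-5.6,0, -0.046,-0.015,0,0,-0.1,-11.2,0, -0.071,-0.019,0,0,-0.1,-16.9,0, -0.095,-0.021,0,0,-0.1,-22.5,0, -0.119,-0.021,0,0,-0.1,-28.1,0, -0.144,-0.018,0,0,-0.1,-33.7,0, -0.168,-0.012,0,0,-0.1,-39.4,0, -0.191,-0.005,0,0,-0.1,-45,0, -0.213,0.005,0,0,-0.1,-50.6,0, -0.234,0.017,0,0.1,-0.1,-56.2,0]
[-0.023,-0.009,0,0,0,-5.6,0, -0.046,-0.015,0,0,0,-11.2,0, -0.07,-0.02,0,0,0,-16.9,0, -0.095,-0.022,0,0,0,-22.5,0, -0.119,-0.021,0,0,0,-28.1,0, -0.144,-0.018,0,0,0,-33.7,0, -0.167,-0.013,0,0,0,-39.4,0, -0.191,-0.005,0,0,0,-45,0, -0.213,0.005,0,0,0,-50.6,0]
```

Emit:
servo_tool(
  commands=[-0.023, -0.008, 0, 0, 0, -5.6, 0, -0.046, -0.015, 0, 0, 0, -11.2, 0, -0.071, -0.019, 0, 0, 0, -16.9, 0, -0.095, -0.021, 0, 0, 0, -22.5, 0, -0.119, -0.021, 0, 0, 0, -28.1, 0, -0.144, -0.018, 0, 0, 0, -33.7, 0, -0.168, -0.012, 0, 0, 0, -39.4, 0, -0.191, -0.005, 0, 0, 0, -45, 0, -0.213, 0.005, 0, 0, 0, -50.6, 0, -0.234, 0.017, 0, 0, 0, -56.2, 0],
)

```text
time: 81.88
tool_pos: [0.424, 0.1919, 0.1194]
ee_rot: [3.141, -0.0, 2.118]
wrist_force: [0.7, 0.8, 3.4]
width: 0.0116
finger_force: 30.0
```

```bash
cat > arc.py <<'E'
import sys
from h import *
o=robot.get_obs(); print(o["tool_pos"],o["wrist_force"],o["width"])
ctr=np.array([.6715,.2235]); R=.2493; p=o["tool_pos"]; a0=np.arctan2(*(p[:2]-ctr)[::-1])%(2*np.pi)
a1=4.1506+float(sys.argv[1]); n=int(sys.argv[2]); y0=o["ee_rot"][2]
print("remaining",a1-a0)
plan([(ctr[0]+R*np.cos(a),ctr[1]+R*np.sin(a),p[2],y0+a-a0,0) for a in np.linspace(a0,a1,n+1)[1:]])
E
python3 arc.py 0 10
```

```text
[0.42400291 0.19188566 0.11942452] [0.73216448 0.79013882 3.36266126] 0.011556785848642543
remaining 0.8819591456087505
[-0.021,-0.008,0,0,0,-5.1,0, -0.042,-0.014,0,0,0,-10.1,0, -0.063,-0.019,0,0,0,-15.2,0, -0.085,-0.021,0,0,0,-20.2,0, -0.107,-0.021,0,0,0,-25.3,0, -0.129,-0.02,0,0,0,-30.3,0, -0.151,-0.017,0,0,0,-35.4,0, -0.172,-0.011,0,0,0,-40.4,0, -0.193,-0.004,0,0,0,-45.5,0, -0.213,0.005,0,0,0,-50.5,0]
```

Emit:
servo_tool(
  commands=[-0.021, -0.008, 0, 0, 0, -5.1, 0, -0.042, -0.014, 0, 0, 0, -10.1, 0, -0.063, -0.019, 0, 0, 0, -15.2, 0, -0.085, -0.021, 0, 0, 0, -20.2, 0, -0.107, -0.021, 0, 0, 0, -25.3, 0, -0.129, -0.02, 0, 0, 0, -30.3, 0, -0.151, -0.017, 0, 0, 0, -35.4, 0, -0.172, -0.011, 0, 0, 0, -40.4, 0, -0.193, -0.004, 0, 0, 0, -45.5, 0, -0.213, 0.005, 0, 0, 0, -50.5, 0],
)

```text
time: 83.12
tool_pos: [0.5395, 0.0118, 0.1195]
ee_rot: [-3.141, 0.001, 2.999]
wrist_force: [-0.0, 1.8, 3.4]
width: 0.0116
finger_force: 30.0
```

```bash
python3 arc.py 0.068 5
```

```text
[0.53948952 0.011816   0.11947249] [-0.04715013  1.79111795  3.44167283] 0.011639708224891708
remaining 0.06381772180055822
[-0.003,-0.001,0,0,0.1,-0.7,0, -0.006,-0.002,0,0,0.1,-1.5,0, -0.009,-0.004,0,0,0.1,-2.2,0, -0.012,-0.005,0,0,0.1,-2.9,0, -0.015,-0.006,0,0,0.1,-3.7,0]
```

Emit:
servo_tool(
  commands=[-0.003, -0.001, 0, 0, 0, -0.7, 0, -0.006, -0.002, 0, 0, 0, -1.5, 0, -0.009, -0.004, 0, 0, 0, -2.2, 0, -0.012, -0.005, 0, 0, 0, -2.9, 0, -0.013, -0.006, 0, 0, 0, -3.4, 0, -0.013, -0.006, 0, 0, 0, -3.4, 0],
)

```text
time: 83.88
tool_pos: [0.5511, 0.005, 0.1194]
ee_rot: [-3.142, 0.002, 3.055]
wrist_force: [0.3, -0.9, 5.3]
width: 0.0115
finger_force: 30.0
```

Emit:
servo_tool(
  commands=[-0.003, -0.001, 0, 0, 0, -0.7, 0, -0.005, -0.002, 0, 0, 0, -1.2, 0, -0.005, -0.002, 0, 0, 0, -1.2, 0],
)

```text
time: 84.25
tool_pos: [0.5516, 0.0047, 0.1194]
ee_rot: [3.138, -0.009, 3.077]
wrist_force: [-11.8, 4.0, 11.9]
width: 0.0113
finger_force: 30.0
```

The door is against its stop. I'll release, lift clear and verify.

Emit:
servo_tool(
  commands=[0, 0, 0, 0, 0, 0, 0.04, 0, 0, 0, 0, 0, 0, 0.05, 0, 0, 0, 0, 0, 0, 0.05, 0, 0, 0, 0, 0, 0, 0.05, 0, 0, 0, 0, 0, 0, 0.05, 0, 0, -0.03, 0, 0, 0, 0.05, 0, 0, -0.08, 0, 0, 0, 0.05, 0, 0, -0.14, 0, 0, 0, 0.06, 0.03, 0, -0.19, 0, 0, 0, 0.08, 0.09, 0, -0.2, 0, 0, 0, 0.08],
)

```text
time: 85.5
tool_pos: [0.4671, 0.0079, 0.3225]
ee_rot: [-3.141, 0.007, 3.076]
wrist_force: [-0.4, -0.3, 0.7]
width: 0.0765
finger_force: 0.0
```

Emit:
servo_tool(
  commands=[0.06, 0, 0, 0, 0, 0, 0.08, 0.12, 0, 0, 0, 0, 0, 0.08, 0.12, 0, 0, 0, 0, 0, 0.08, 0.12, 0, 0, 0, 0, 0, 0.08],
)

```text
time: 86.0
tool_pos: [0.3466, 0.0159, 0.3188]
ee_rot: [-3.141, 0.002, 3.076]
wrist_force: [0.6, -0.0, -0.0]
width: 0.0801
finger_force: 0.0
```

```bash
python3 - <<'E'
from h import *
o=robot.get_obs(); print(o["time"],o["tool_pos"],o["wrist_force"])
t=shoot("top"); s=shoot("scene"); c=[.7455,.0841,-.0838]
for nm,p in (("s",s),("t",t)):
    u=proj(p,door(c,0).mean(0))[0]
    for d in spotter.trace("door_handle",p)[:1]:
        r=cv2.morphologyEx(d["region"].astype(np.uint8),cv2.MORPH_OPEN,np.ones((9,9),np.uint8))
        for th in(0,.03,.07):
            mc=mask(p,[place(M["cabinet"][0],*c)]); md=mask(p,[door(c,th)]); md=np.maximum(md-mc,0) if nm=="s" else md
            print(nm,round(d["conf"],2),d["box"],th,round(float(np.minimum(md,r).sum()/np.maximum(md,r).sum()),3))
for n,x in(("beaker",[.5506,-.3815]),("bowl",[.657,.4175])):
    for nm,p in(("s",s),("t",t)):
        r=find(p,n,proj(p,[x[0],x[1],.04])[0])
        if r is not None: print(n,nm,[v.round(4) for v in fit([(p,r)],parts(n),x,[.008,.008])])
a=cv2.imread("pics/t0.png").astype(int); d=np.abs(a-t["img"]).max(2); 
for nm,uv in (("yellow",(348,218)),("purple",(380,235)),("blue",(358,255)),("small",(390,261)),("beaker",(440,205)),("dish",(460,177)),("soft",(431,156)),("det",(394,147)),("scrub",(445,268))): print(nm,int((d[uv[1]-8:uv[1]+9,uv[0]-8:uv[0]+9]>50).sum()),end=" ")
for n in("tub","jar","carton","soapbox"): print(n,[(round(k["conf"],2),k["box"]) for k in spotter.trace(n,t) if k["conf"]>.5])
E
```

```text
86.0 [0.34657033 0.01594709 0.31878456] [ 0.59123649 -0.03316546 -0.0110639 ]
s 0.86 [289.8, 204.3, 89.0, 102.7] 0 0.836
s 0.86 [289.8, 204.3, 89.0, 102.7] 0.03 0.795
s 0.86 [289.8, 204.3, 89.0, 102.7] 0.07 0.745
t 0.75 [250.4, 164.4, 88.4, 43.0] 0 0.95
t 0.75 [250.4, 164.4, 88.4, 43.0] 0.03 0.892
t 0.75 [250.4, 164.4, 88.4, 43.0] 0.07 0.777
beaker s [array([ 0.5477, -0.3825]), np.float64(0.845)]
beaker t [array([ 0.5518, -0.3806]), np.float64(0.7368)]
bowl s [array([0.6563, 0.4166]), np.float64(0.9188)]
yellow 0 purple 0 blue 15 small 0 beaker 0 dish 0 soft 0 det 0 scrub 0 tub []
jar [(0.76, [339.4, 212.9, 17.9, 11.7]), (0.67, [370.3, 226.7, 18.6, 18.0])]
carton [(0.51, [382.1, 254.7, 19.7, 14.0])]
soapbox [(0.64, [251.9, 165.7, 88.9, 40.5])]
```

```bash
python3 -c "
from bench import close_job
print(close_job())"
```

```text
the job is handed in; nothing more can be done
None
```

The tub, jar, soap box and carton are packed upright in one row on the tray, the tray is home and the door is shut. The carton caught twice on the way in (up to 38.7 N) and had to be re-gripped, and the tray slid in about 6 mm while I loaded it. The last camera check found the beaker and the other things in place, and the job was handed in at 86 s.

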